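# Dock the heavy battery box on the optics table

## Robot

A 6-joint arm with a two-finger parallel gripper is mounted at the origin on the work surface. World frame = base frame: x ahead of the robot, y to its left, z up, the work surface at z = 0. Lengths are in m, angles in degrees, forces in N, time in s.
With the tool pointing down it reaches from about 0.4 to 0.825 m from the base axis. Payload 7 kg.
Tool frame: the origin (TCP) lies at the very end of the fingers, on their centre line; the grasp point (between the pads) lies tcp_to_grasp behind it (tcp_to_grasp is the distance from the TCP to the grasp point, in m); x points along the fingers, y is the direction in which the jaws open and shut, and the axes are right-handed (so a half turn about x gives the same grasp; the last joint's range is limited). The gripper opens to 88 mm and grips with 3 to 60 N. Pads are 19 mm wide; open, the fingers measure 130 mm over their backs; the gripper's body (78 mm by 193 mm) begins 47 mm behind the grasp point.
Start: joints at [-46.633, 20.546, 0.682, 0, -70.136, -16.507], TCP at [0.305, -0.602, 0.227] pointing down, gripper open.
Joint ranges: [-176.03, 176.03], [-82.01, 121.73], [-58.28, 71.71], [-173.87, 95.51], [-174.79, -0.11], [-173.66, 173.66]. Speed limits (degrees/s): [136.94, 136.94, 172.46, 180, 180, 180].

## Interface

Orientations are given as [roll, pitch, yaw] about the fixed x, y, z axes, in that order (R = Rz(yaw) Ry(pitch) Rx(roll)).
In Python, from plant import * gives the robot as it stands. The module is installed in compiled form; this text tells all that it offers.
- The arm moves only by the shell command python3 -m pendant 'ROWS'. ROWS is JSON, a list of rows, each an object with "claw": the finger opening in mm, from 0 to 87.6; "linear": the shift along the tool's x, y, z in mm, a list of three; "twist": the turn about the tool's x in rad. In form: [{"claw": claw, "linear": [tx, ty, tz], "twist": twist}, ...]. A call has exactly 10 rows; each row shifts and turns the commanded pose from where the row before left it, along the tool's axes as they then stand; what a row does not reach is not made up. A row lasts 1/12 s, in which the tool goes at most 41.7 mm and 7.16 degrees, less where a joint would pass 70% of its speed; a pose out of reach is approached as far as the arm can. A call with a gripper value outside its range is refused whole. The fingers move at their own pace and stop on an object; the grip force is fixed at half the most. Time passes only in rows, so rows that do not move let the fingers close, or fill a call up. It gives the time, the measured TCP pose, the force and the opening at its end, in the units of the state.
- get_obs(): the state, without advancing time (a new reading comes with each control period).
- snapshot(name): name is "scene" or "top"; returns (picture, depth): 420x560x3 uint8, red, green, blue; 420x560 float32, m along the optical axis (not along the pixel's ray), 0 where there is no reading.
- camera_params(name): a dict with "fx", "fy", "cx", "cy" (pixels), "rvec" (rotation vector, rad) and "tvec" (3), from world to camera coordinates, as OpenCV has them. Camera axes: x right, y down, z forward; pixel columns grow to the right and rows downward; lengths in m; the calibration is good to about 2 mm. A picture is of the moment at which its call begins. camera_params takes no time and is no camera call.
- close_job(): hands the job in, once; it reports no verdict.
Trained networks look in the newest picture that a camera, given by its name, has taken for a name from the list of things; names that differ only in an ending like _2 or _b are one class to them, and where a whole thing is asked for, a point or a joint stands for the part that bears it (a point fixed in the world has none). Each returns a list of dicts, best first, with "confidence" (0 to 1); they miss things now and then, are a little off and sometimes report something else, mostly with a low value. They report only what shows in the picture. A call takes as long as a camera call. They do not tell look-alikes from the thing itself.
- boxes_of(camera, target): "xy" ([column, row] in pixels, amid what is visible of it).
The state is a dict: "clock": time; "joint_pos": joint angles; "qvel": joint speeds; "tau": joint torques, N m; "tool_pos": TCP position; "orientation": TCP orientation; "force": force on the tool from outside, world axes, zero at the start; "moment": the same for the moment, N m; "opening": finger opening in m.
Only numpy, scipy, OpenCV 4.12 (cv2) and the standard library are available. Lean on these libraries where they do the work, as an engineer would, in place of code of your own. Each camera call takes 0.05 s, during which the arm holds its last target. There are 200 camera calls.

## Task

Push the tall, heavy battery box across the optics table into its docking bay until its far side sits flush against the bay's stop bar, then move clear of it. Push low, near its base, so that it slides upright; it must not tip, and must not be lifted or taken by its handle. Leave the lens mount, the meter and the wrench where they are.

Things in the scene. Friction and masses are not known exactly. Their poses are not given: they have to be found in the camera images.
- battery_box: Cream battery box, blue band 30 mm high round its base, black lid and bail handle. 50 mm deep (x), 150 wide (y), 120 tall, 145 to the handle's top. About 1.4 to 2.2 kg; slides at 7 to 22 N. Pushed on a broad face within its blue band it slides; pushed at half height or above it can tip, so keep the gripper's body off it. Origin: centre of underside; x points away from the robot; near face at x = -25 mm.
- dock: Fixed bay, open to the robot. Origin: on the table, where the box's origin ends (yellow 50 x 150 mm mark); x points into the bay. Aluminium stop bar, 30 mm high, near face at x = 25 mm. Side rails 25 mm high, inner faces at y = +-84 mm, flaring from x = -30 to -67 mm out to 109 mm. The box starts 110-160 mm short of it along x, up to 20 mm off in y, turned up to 0.18 rad.
- lens_mount: Lens in a round black mount (52 mm wide, top 112 mm high) on a thin steel post on a 50 x 50 x 12 mm aluminium foot; loose, easily knocked over, beside the bay. Origin: centre of its underside.
- meter: Hand-held orange meter lying on its back, 130 (x) x 70 (y) x 36 mm high; loose, beside the bay on the side opposite the lens mount. Origin: centre of its underside.
- wrench: Small open-ended steel wrench, 150 mm long, lying flat on the table beyond the stop bar, roughly along the bar. Origin: middle of its underside, its length along its x axis.
Not all that is in view belongs to the job. What is meant by the battery_box is not brown or purple, and is the smaller of those in its own colour.

How it is judged:
By the outcome, as a careful person would: the job done as asked, in the order asked, and still so for the second after the job is handed in, with the robot touching nothing.
It also fails if it takes over 54 s, if anything falls off the work surface, if the arm or the gripper's body presses on something with over 40 N, if the wrist force passes 120 N, or if a joint passes its speed limit or range.

## Working session

There is one attempt and no reset: what is moved stays moved. The work goes in short steps, Python scripts to look and compute and a shell command to move; the robot and the scene stay as the last step left them, time stands still between calls to the robot, and variables do not carry over. Pictures are saved under pics/ and viewed, about 8 in all and at most 12, crops included, and the job is handed in when it is done.

```bash
mkdir -p pics
cat > h.py <<'E'
from plant import *
import numpy as np, cv2
def cam(n):
    p=camera_params(n);R=cv2.Rodrigues(np.array(p["rvec"],float))[0];return p,R,np.array(p["tvec"],float).ravel()
def cloud(n,d):
    p,R,t=cam(n);v,u=np.mgrid[0:420,0:560]
    c=np.stack([(u-p["cx"])/p["fx"]*d,(v-p["cy"])/p["fy"]*d,d],-1)
    w=(c-t)@R; w[d==0]=np.nan; return w
def snap(n,f):
    im,d=snapshot(n); cv2.imwrite(f"pics/{f}.png",cv2.cvtColor(im,cv2.COLOR_RGB2BGR)); np.savez(f"pics/{f}.npz",im=im,d=d); return im,d,cloud(n,d)
E
python3 - <<'E'
from h import *
for n in("scene","top"):
    im,d,w=snap(n,n+"0")
    p,R,t=cam(n);print(n,(-R.T@t).round(3),R[2].round(2))
    for o in("battery_box","dock","lens_mount","meter","wrench"):
        for b in boxes_of(n,o)[:4]:
            c,r=map(int,b["xy"]);print(o,b["confidence"],c,r,w[r,c].round(3))
a=cv2.imread("pics/scene0.png");b=cv2.imread("pics/top0.png")
print(get_obs())
E
```

```text
scene [1.066 0.052 0.784] [-0.51 -0.08 -0.86]
battery_box 0.76 193 105 [ 0.49  -0.2    0.147]
battery_box 0.76 443 141 [0.476 0.256 0.099]
battery_box 0.64 315 151 [0.53  0.027 0.101]
battery_box 0.59 99 216 [ 0.74  -0.286  0.156]
dock 0.61 324 290 [0.755 0.07  0.009]
dock 0.6 323 246 [0.667 0.06  0.   ]
lens_mount 0.86 426 214 [0.613 0.232 0.063]
meter 0.84 220 248 [ 0.71  -0.119  0.03 ]
wrench 0.71 319 293 [0.761 0.062 0.006]
top [ 0.47  -0.004  0.982] [ 0.17  0.02 -0.99]
battery_box 0.9 151 293 [0.457 0.255 0.121]
battery_box 0.78 392 301 [ 0.448 -0.199  0.206]
battery_box 0.65 333 188 [ 0.692 -0.119  0.036]
battery_box 0.58 266 271 [0.501 0.026 0.143]
dock 0.56 255 198 [ 0.676  0.059 -0.002]
lens_mount 0.67 334 187 [ 0.695 -0.122  0.031]
lens_mount 0.56 173 221 [0.604 0.222 0.108]
meter 0.89 334 185 [ 0.7   -0.122  0.032]
wrench 0.67 247 162 [0.76  0.079 0.009]
{'clock': 0.6, 'joint_pos': array([-4.66338300e+01,  2.05459862e+01,  6.80747596e-01, -1.48007184e-03,
       -7.01347888e+01, -1.65075324e+01]), 'qvel': array([ 0.09834025, -0.13093778, -0.00445948, -0.05592578, -0.02191952,
       -0.0215963 ]), 'tau': array([-3.65713540e-04, -5.81990075e+01,  2.93179625e+01,  6.99966878e+00,
        1.25223826e-02, -3.88580474e-05]), 'tool_pos': array([ 0.3049417 , -0.60215882,  0.22655159]), 'orientation': array([17.63267682, 89.99860773, 44.49081147]), 'force': array([-0.59822517,  0.55864723, -0.16361948]), 'moment': array([ 0.0067101 , -0.04021108, -0.01024801]), 'opening': 0.08775056451536084}
```

View pics/scene0.png

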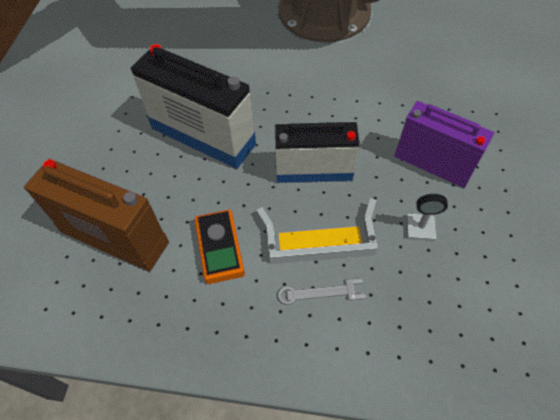

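View pics/top0.png

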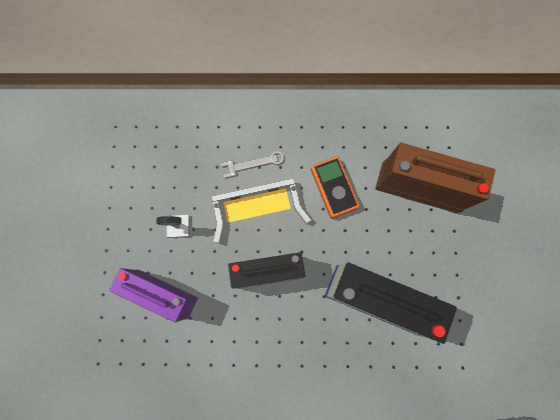

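Candidates for battery_box in the scene picture:
- Large cream box at (193,105).
- Small cream box at (315,151).
- Purple box at (443,141).
- Brown box at (99,216).

The small cream one fits: it is neither brown nor purple, and is the smaller of the two cream boxes. In the top view it is at (266,270). I'll measure it and confirm with a crop.

Run:
```python
from h import *
import plant
print([x for x in dir(plant) if not x.startswith('_')], getattr(plant,'tcp_to_grasp',None))
w={};im={}
for n in("scene","top"):
    z=np.load(f"pics/{n}0.npz");im[n]=z["im"];w[n]=cloud(n,z["d"])
def rect(P,name):
    r=cv2.minAreaRect((P[:,:2]*1000).astype(np.float32));print(name,len(P),"c",np.round(r[0],1),"size",np.round(r[1],1),"ang",round(r[2],2),"z",np.median(P[:,2]).round(4));print(cv2.boxPoints(r).round(0).tolist())
for n in w:
    W=w[n];x,y,z=W[...,0],W[...,1],W[...,2];I=im[n].astype(int)
    m=(abs(y-.02)<.11)&(x>.42)&(x<.58)&(z>.110)&(z<.128);rect(W[m],n+" lid")
    m=(abs(y-.02)<.11)&(x>.42)&(x<.58)&(z>.05)&(z<.128);rect(W[m],n+" box")
    yel=(I[...,0]>170)&(I[...,1]>120)&(I[...,2]<80)&(abs(z)<.01);rect(W[yel],n+" yellow")
    m=(x>.58)&(x<.745)&(y>-.06)&(y<.18)&(z>.02)&(z<.045);rect(W[m],n+" dock")
    m=(y<-.06)&(y>-.35)&(x>.33)&(x<.56)&(z>.05);rect(W[m],n+" bigbox");print(np.nanmax(z[m]))
c=cv2.resize(im["scene"][90:270,220:460],None,fx=3,fy=3,interpolation=2)
cv2.imwrite("pics/crop1.png",c[...,::-1])
o=get_obs();from scipy.spatial.transform import Rotation as Ro
print(Ro.from_euler('xyz',o["orientation"],degrees=True).as_matrix().round(3))
```

```text
['PlanningError', 'boxes_of', 'camera_params', 'close_job', 'get_obs', 'snapshot', 'tcp_to_grasp'] 0.0188
scene lid 1627 c [504.8  25.8] size [ 51.6 149.1] ang 9.29 z 0.1203
[[467.0, 95.0], [491.0, -52.0], [542.0, -44.0], [518.0, 104.0]]
scene box 3242 c [505.5  25.6] size [ 53.  149.9] ang 9.29 z 0.1103
[[467.0, 95.0], [491.0, -53.0], [544.0, -44.0], [520.0, 104.0]]
scene yellow 1316 c [650.3  50.9] size [ 37.8 147. ] ang 12.64 z 0.0009
[[616.0, 119.0], [648.0, -25.0], [685.0, -17.0], [653.0, 127.0]]
scene dock 1472 c [649.   50.8] size [103.5 210.4] ang 9.93 z 0.0279
[[580.0, 145.0], [616.0, -62.0], [718.0, -44.0], [682.0, 163.0]]
scene bigbox 8048 c [ 445.7 -215. ] size [218.   74.8] ang 68.01 z 0.1574
[[370.0, -302.0], [440.0, -330.0], [521.0, -128.0], [452.0, -100.0]]
0.21173880169578935
top lid 1574 c [504.5  27.6] size [ 50.1 150. ] ang 9.23 z 0.1197
[[468.0, 98.0], [492.0, -50.0], [541.0, -42.0], [517.0, 106.0]]
top box 1610 c [504.3  27.5] size [ 50.6 150. ] ang 9.13 z 0.1197
[[467.0, 98.0], [491.0, -51.0], [541.0, -43.0], [517.0, 106.0]]
top yellow 238 c [660.6  56.1] size [ 46.7 147.8] ang 13.68 z 0.0003
[[620.0, 122.0], [655.0, -21.0], [701.0, -10.0], [666.0, 133.0]]
top dock 924 c [648.4  52.9] size [104.  212.6] ang 10.21 z 0.0272
[[578.0, 148.0], [616.0, -61.0], [718.0, -43.0], [681.0, 167.0]]
top bigbox 5014 c [ 445.1 -212.9] size [216.4  72.3] ang 67.92 z 0.1726
[[371.0, -300.0], [438.0, -327.0], [519.0, -126.0], [452.0, -99.0]]
0.2117095680863742
[[ 0.    -0.452  0.892]
 [ 0.     0.892  0.452]
 [-1.     0.     0.   ]]
```

View pics/crop1.png

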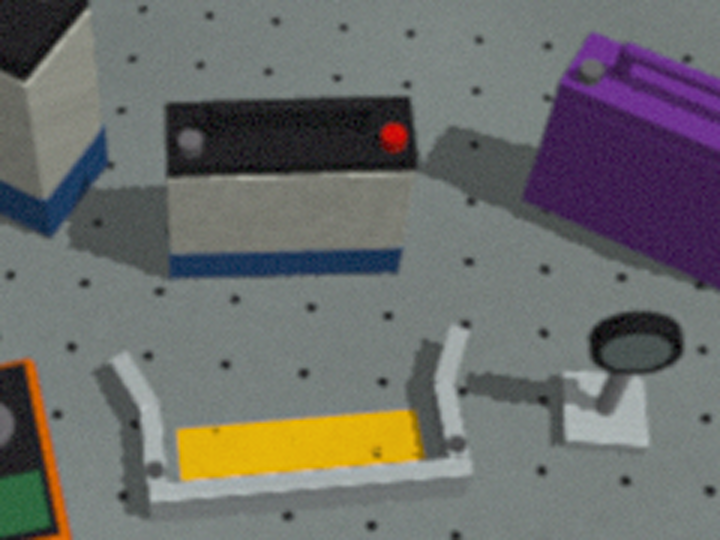

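Crop confirms it: the small cream box with a blue band and black lid (crop (290,190)) measures 50×150×120 mm. Dock is at about (0.660, 0.056), yaw about 13°. The larger cream box is the look-alike at upper left.

Next I'll raise the tool and turn the jaws along the push direction. I also want to see which way the gripper's body runs.

```bash
python3 -m pendant '[{"claw":87,"linear":[-10,0,0],"twist":-0.12},{"claw":87,"linear":[-10,0,0],"twist":-0.12},{"claw":87,"linear":[-10,0,0],"twist":-0.12},{"claw":87,"linear":[-10,0,0],"twist":-0.12},{"claw":87,"linear":[-10,0,0],"twist":-0.12},{"claw":87,"linear":[-10,0,0],"twist":-0.12},{"claw":87,"linear":[-10,0,0],"twist":-0.12},{"claw":87,"linear":[-10,0,0],"twist":-0.12},{"claw":87,"linear":[-10,0,0],"twist":-0.12},{"claw":87,"linear":[-10,0,0],"twist":-0.12}]'
python3 -m pendant '[{"claw":87,"linear":[0,0,30],"twist":-0.1},{"claw":87,"linear":[0,0,30],"twist":0},{"claw":87,"linear":[0,0,30],"twist":0},{"claw":87,"linear":[0,0,30],"twist":0},{"claw":87,"linear":[0,0,30],"twist":0},{"claw":87,"linear":[0,0,30],"twist":0},{"claw":87,"linear":[0,0,30],"twist":0},{"claw":87,"linear":[0,0,30],"twist":0},{"claw":87,"linear":[0,0,30],"twist":0},{"claw":87,"linear":[0,0,30],"twist":0}]'
python3 - <<'E'
from h import *
from scipy.spatial.transform import Rotation as Ro
o=get_obs();t=o["tool_pos"];print(o["joint_pos"].round(1))
M=Ro.from_euler('xyz',o["orientation"],degrees=True).as_matrix();print(M.round(3))
for n in("scene","top"):
    im,d,w=snap(n,n+"1");L=(w-t)@M;m=(w[...,2]>.24)
    for a in range(-260,20,20):
        k=m&(L[...,0]*1000>a)&(L[...,0]*1000<=a+20)&(abs(L[...,1])<.2)&(abs(L[...,2])<.2)
        if k.sum()>8: print(n,a,k.sum(),"y",(np.percentile(L[k][:,1],[1,99])*1000).round(),"z",(np.percentile(L[k][:,2],[1,99])*1000).round())
E
```

```text
clock: 1.43
tool_pos: [0.3049, -0.6021, 0.3271]
orientation: [-130.3, 90.0, -34.3]
force: [0.5, 0.3, -0.9]
opening: 0.0868
clock: 2.27
tool_pos: [0.2482, -0.3065, 0.3266]
orientation: [-122.3, 90.0, -21.0]
force: [1.2, 1.6, -0.3]
opening: 0.0868
[-21.9 -10.7 -21.3  -0.  -79.4  33.2]
[[ 0.    -0.981 -0.196]
 [-0.    -0.196  0.981]
 [-1.    -0.    -0.   ]]
top -120 1598 y [-97. -69.] z [-33.  44.]
top -100 181 y [-97. -72.] z [-33.  44.]
top -80 122 y [-89. -70.] z [-32.  45.]
```

View pics/scene1.png

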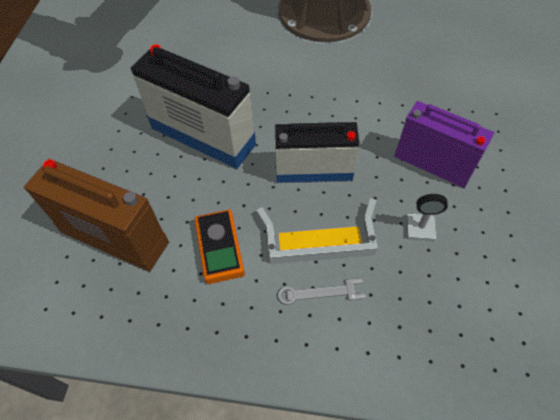

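Scene picture 2 shows no change; the gripper is still outside this view. Depth says the body spans ±97 mm along the jaws and ±39 mm across them, from 66 mm above the TCP. With the tool vertical, the body would hit the 120 mm box before the fingers could, so I need the tool tilted.

I'll turn the jaws across the push direction and see in free air what the arm does at its reach limit.

```bash
python3 -m pendant '[{"claw":0,"linear":[0,0,0],"twist":0.12},{"claw":0,"linear":[0,0,0],"twist":0.12},{"claw":0,"linear":[0,0,0],"twist":0.12},{"claw":0,"linear":[0,0,0],"twist":0.12},{"claw":0,"linear":[0,0,0],"twist":0.12},{"claw":0,"linear":[0,0,0],"twist":0.12},{"claw":0,"linear":[0,0,0],"twist":0.12},{"claw":0,"linear":[0,0,0],"twist":0.12},{"claw":0,"linear":[0,0,0],"twist":0.12},{"claw":0,"linear":[0,0,0],"twist":0.12}]'
python3 -m pendant '[{"claw":0,"linear":[0,0,0],"twist":0.12},{"claw":0,"linear":[0,0,0],"twist":0.12},{"claw":0,"linear":[0,0,40],"twist":0.1},{"claw":0,"linear":[0,0,40],"twist":0},{"claw":0,"linear":[0,0,40],"twist":0},{"claw":0,"linear":[0,0,40],"twist":0},{"claw":0,"linear":[0,0,40],"twist":0},{"claw":0,"linear":[0,0,40],"twist":0},{"claw":0,"linear":[0,0,40],"twist":0},{"claw":0,"linear":[0,0,40],"twist":0}]'
python3 -m pendant '[{"claw":0,"linear":[0,0,40],"twist":0},{"claw":0,"linear":[0,0,40],"twist":0},{"claw":0,"linear":[0,0,40],"twist":0},{"claw":0,"linear":[0,0,40],"twist":0},{"claw":0,"linear":[0,0,40],"twist":0},{"claw":0,"linear":[0,0,40],"twist":0},{"claw":0,"linear":[0,0,40],"twist":0},{"claw":0,"linear":[0,0,40],"twist":0},{"claw":0,"linear":[0,0,40],"twist":0},{"claw":0,"linear":[0,0,40],"twist":0}]'
cat >> h.py <<'E'
from scipy.spatial.transform import Rotation as Ro
def pose():
    o=get_obs();M=Ro.from_euler('xyz',o["orientation"],degrees=True).as_matrix()
    print("t",round(o["clock"],2),"j",o["joint_pos"].round(1),"tcp",o["tool_pos"].round(4),"F",o["force"].round(1));print(M.round(3));return o,M
E
python3 -c "
from h import *
pose()"
```

```text
clock: 3.2
tool_pos: [0.249, -0.3079, 0.3267]
orientation: [-64.4, 90.0, -32.2]
force: [-0.1, -0.8, -0.1]
opening: 0.0257
clock: 4.03
tool_pos: [0.5615, -0.2309, 0.3264]
orientation: [-50.2, 90.0, -37.1]
force: [0.2, -0.6, -0.1]
opening: 0.0001
clock: 4.87
tool_pos: [0.9333, -0.1429, 0.323]
orientation: [-30.8, 89.6, -17.7]
force: [3.7, 0.3, 2.1]
opening: 0.0003
t 4.87 j [ 3.100e+00  5.300e+01  7.050e+01  1.000e-01 -1.072e+02 -7.990e+01] tcp [ 0.9333 -0.1429  0.323 ] F [3.7 0.3 2.1]
[[ 0.006 -0.227  0.974]
 [-0.002  0.974  0.227]
 [-1.    -0.003  0.005]]
```

```bash
python3 -m pendant '[{"claw":0,"linear":[0,0,20],"twist":0},{"claw":0,"linear":[0,0,20],"twist":0},{"claw":0,"linear":[0,0,20],"twist":0},{"claw":0,"linear":[0,0,20],"twist":0},{"claw":0,"linear":[0,0,20],"twist":0},{"claw":0,"linear":[0,0,20],"twist":0},{"claw":0,"linear":[0,0,20],"twist":0},{"claw":0,"linear":[0,0,20],"twist":0},{"claw":0,"linear":[0,0,20],"twist":0},{"claw":0,"linear":[0,0,20],"twist":0}]'
python3 -c "
from h import *
pose()"
python3 -m pendant '[{"claw":0,"linear":[0,0,-30],"twist":0},{"claw":0,"linear":[0,0,-30],"twist":0},{"claw":0,"linear":[0,0,-30],"twist":0},{"claw":0,"linear":[0,0,-30],"twist":0},{"claw":0,"linear":[0,0,-30],"twist":0},{"claw":0,"linear":[0,0,-30],"twist":0},{"claw":0,"linear":[0,0,-30],"twist":0},{"claw":0,"linear":[0,0,-30],"twist":0},{"claw":0,"linear":[0,0,-30],"twist":0},{"claw":0,"linear":[0,0,0],"twist":0}]'
python3 -c "
from h import *
pose()"
```

```text
clock: 5.7
tool_pos: [1.0146, -0.0842, 0.2779]
orientation: [-25.4, 82.6, -12.3]
force: [0.6, -0.3, -0.2]
opening: 0.0003
t 5.7 j [  7.   56.9  71.6   2.5 -97.7 -83.4] tcp [ 1.0146 -0.0842  0.2779] F [ 0.6 -0.3 -0.2]
[[ 0.127 -0.223  0.966]
 [-0.028  0.973  0.229]
 [-0.992 -0.056  0.117]]
clock: 6.53
tool_pos: [0.7601, -0.145, 0.2494]
orientation: [-25.4, 82.7, -12.3]
force: [1.1, 0.8, 0.5]
opening: 0.0003
t 6.53 j [  4.6  24.8   8.8   2.3 -67.  -82.3] tcp [ 0.7601 -0.145   0.2494] F [1.1 0.8 0.5]
[[ 0.124 -0.222  0.967]
 [-0.027  0.973  0.227]
 [-0.992 -0.054  0.115]]
```

The tilt carries over after the reach limit (7° now), and it goes the right way, with the fingers pointing outward. I'll repeat it to reach about 28°.

```bash
python3 -m pendant '[{"claw":0,"linear":[-15,0,38],"twist":0},{"claw":0,"linear":[-15,0,38],"twist":0},{"claw":0,"linear":[-15,0,38],"twist":0},{"claw":0,"linear":[-15,0,38],"twist":0},{"claw":0,"linear":[0,0,40],"twist":0},{"claw":0,"linear":[0,0,40],"twist":0},{"claw":0,"linear":[0,0,40],"twist":0},{"claw":0,"linear":[0,0,40],"twist":0},{"claw":0,"linear":[0,0,40],"twist":0},{"claw":0,"linear":[0,0,40],"twist":0}]'
python3 -c "
from h import *
pose()"
python3 -m pendant '[{"claw":0,"linear":[0,0,40],"twist":0},{"claw":0,"linear":[0,0,40],"twist":0},{"claw":0,"linear":[0,0,40],"twist":0},{"claw":0,"linear":[0,0,40],"twist":0},{"claw":0,"linear":[0,0,0],"twist":0},{"claw":0,"linear":[0,0,0],"twist":0},{"claw":0,"linear":[0,0,0],"twist":0},{"claw":0,"linear":[0,0,0],"twist":0},{"claw":0,"linear":[0,0,0],"twist":0},{"claw":0,"linear":[0,0,0],"twist":0}]'
python3 -c "
from h import *
pose()"
```

```text
clock: 7.37
tool_pos: [1.0387, -0.0508, 0.3086]
orientation: [-24.8, 77.5, -11.6]
force: [0.2, -0.2, 1.0]
opening: 0.0004
t 7.37 j [  9.5  55.8  71.6   4.5 -94.  -85.5] tcp [ 1.0387 -0.0508  0.3086] F [ 0.2 -0.2  1. ]
[[ 0.213 -0.218  0.953]
 [-0.044  0.972  0.232]
 [-0.976 -0.091  0.197]]
clock: 8.2
tool_pos: [1.0904, -0.0137, 0.3044]
orientation: [-22.9, 70.9, -9.8]
force: [-0.1, 0.0, 0.6]
opening: 0.0002
t 8.2 j [ 11.8  57.3  71.7   6.9 -86.5 -88. ] tcp [ 1.0904 -0.0137  0.3044] F [-0.1  0.   0.6]
[[ 0.323 -0.206  0.924]
 [-0.056  0.97   0.236]
 [-0.945 -0.128  0.302]]
```

```bash
python3 -m pendant '[{"claw":0,"linear":[0,-25,33],"twist":0},{"claw":0,"linear":[0,-25,33],"twist":0},{"claw":0,"linear":[0,-25,33],"twist":0},{"claw":0,"linear":[0,-25,33],"twist":0},{"claw":0,"linear":[0,-25,33],"twist":0},{"claw":0,"linear":[0,-25,33],"twist":0},{"claw":0,"linear":[0,0,0],"twist":0},{"claw":0,"linear":[0,0,0],"twist":0},{"claw":0,"linear":[0,0,0],"twist":0},{"claw":0,"linear":[0,0,0],"twist":0}]'
python3 -c "
from h import *
pose()"
```

```text
clock: 9.03
tool_pos: [1.1485, -0.101, 0.3272]
orientation: [-22.7, 61.1, -9.5]
force: [-0.3, -0.3, 0.4]
opening: 0.0004
t 9.03 j [  7.1  57.7  71.6   8.2 -76.2 -83.8] tcp [ 1.1485 -0.101   0.3272] F [-0.3 -0.3  0.4]
[[ 0.477 -0.182  0.86 ]
 [-0.08   0.965  0.248]
 [-0.875 -0.187  0.446]]
```

```bash
cat > kin.py <<'E'
from h import *
from scipy.optimize import least_squares
D=[([-46.633,20.546,.682,0,-70.136,-16.507],[.305,-.602,.227],None),
([-21.9,-10.7,-21.3,0,-79.4,33.2],[.2482,-.3065,.3266],[[0,-.981,-.196],[0,-.196,.981],[-1,0,0]]),
([3.1,53,70.5,.1,-107.2,-79.9],[.9333,-.1429,.323],[[.006,-.227,.974],[-.002,.974,.227],[-1,-.003,.005]]),
([7,56.9,71.6,2.5,-97.7,-83.4],[1.0146,-.0842,.2779],[[.127,-.223,.966],[-.028,.973,.229],[-.992,-.056,.117]]),
([4.6,24.8,8.8,2.3,-67,-82.3],[.7601,-.145,.2494],[[.124,-.222,.967],[-.027,.973,.227],[-.992,-.054,.115]]),
([11.8,57.3,71.7,6.9,-86.5,-88],[1.0904,-.0137,.3044],[[.323,-.206,.924],[-.056,.97,.236],[-.945,-.128,.302]]),
([7.1,57.7,71.6,8.2,-76.2,-83.8],[1.1485,-.101,.3272],[[.477,-.182,.86],[-.08,.965,.248],[-.875,-.187,.446]])]
E_=lambda a,q:Ro.from_euler(a,q,degrees=True).as_matrix()
S=(1,1)
def fk(q,p):
    R1=E_('z',q[0]);R2=R1@E_('y',q[1]);R3=R2@E_('y',-q[2]);R4=R3@E_('x',S[0]*q[3]);R5=R4@E_('y',-q[4]);R6=R5@E_('x',S[1]*q[5]+p[6])
    return R1@[p[0],p[7],p[1]]+R2@[0,0,p[2]]+R3@[p[3],0,p[4]]+R5@[p[5],0,0],R6
def fit():
    global S
    best=None
    for S in((1,1),(1,-1),(-1,1),(-1,-1)):
        def f(p):
            r=[]
            for q,t,M in D:
                a,R=fk(q,p);r+=list((a-t)*10)
                if M is not None:r+=list((R-np.array(M)).ravel())
            return r
        for o in(0,90,180,270):
            s=least_squares(f,[.1,.4,.4,.4,0,.3,o,-.19])
            if best is None or s.cost<best[0]:best=(s.cost,s.x,S)
    S=best[2];return best
LO=[-176,-82,-58.2,-173.8,-174.7,-173.6];HI=[176,121.7,71.7,95.5,-.2,173.6]
def ik(t,M,p,q0):
    def f(q):
        a,R=fk(q,p);return np.r_[(a-t)*10,(R-M).ravel()]
    s=least_squares(f,np.clip(q0,np.array(LO)+.1,np.array(HI)-.1),bounds=(LO,HI));return s.x,s.cost
E
cat > t.py <<'E'
from kin import *
c,p,S_=fit();print(c,p.round(3),S_)
M0=np.array(D[-1][2])
for extra in(0,6,12):
    M=E_('z',0)@Ro.from_rotvec(np.deg2rad(-extra)*np.array([-.182,.965,-.1])).as_matrix()@M0
    for tcp in([.44,.01,.25],[.44,.01,.1],[.44,.01,.01],[.6,.05,.01]):
        best=min((ik(tcp,M,p,q0) for q0 in([20,0,-20,10,-60,-80],[10,20,10,0,-60,-80],[20,-30,-50,20,-50,-90])),key=lambda s:s[1])
        print(extra,M[2].round(2),tcp,best[0].round(1),best[1].round(5))
E
python3 t.py
```

```text
0.026957209030250725 [-1.100e-02  2.160e-01  5.940e-01  4.770e-01  1.000e-03  3.810e-01
 -8.998e+01 -1.910e-01] (-1, -1)
0 [-0.88 -0.19  0.45] [0.44, 0.01, 0.25] [  56.   -25.8  -46.3   30.4  -60.3 -145.9] 0.0
0 [-0.88 -0.19  0.45] [0.44, 0.01, 0.1] [  51.7   -9.7  -58.2   41.3  -36.4 -161.3] 0.00299
0 [-0.88 -0.19  0.45] [0.44, 0.01, 0.01] [  44.9    7.2  -58.2   51.7  -23.  -170.1] 0.02908
0 [-0.88 -0.19  0.45] [0.6, 0.05, 0.01] [  36.    18.8  -43.9   65.8  -20.4 -173.6] 0.00278
6 [-0.82 -0.19  0.54] [0.44, 0.01, 0.25] [  65.4  -32.4  -51.2   36.6  -64.1 -156.4] 0.0
6 [-0.82 -0.19  0.54] [0.44, 0.01, 0.1] [  51.   -10.1  -58.2   42.1  -35.5 -161.6] 0.02262
6 [-0.82 -0.19  0.54] [0.44, 0.01, 0.01] [  44.3    7.   -58.2   53.2  -22.4 -171.3] 0.07097
6 [-0.82 -0.19  0.54] [0.6, 0.05, 0.01] [  35.2   18.4  -44.2   67.4  -19.  -173.6] 0.02268
12 [-0.76 -0.19  0.62] [0.44, 0.01, 0.25] [  84.8  -44.3  -56.4   41.   -79.5 -169.8] 0.0
12 [-0.76 -0.19  0.62] [0.44, 0.01, 0.1] [  50.1  -10.4  -58.2   42.8  -34.5 -161.5] 0.06043
12 [-0.76 -0.19  0.62] [0.44, 0.01, 0.01] [  43.6    6.8  -58.2   54.8  -21.5 -172.3] 0.1309
12 [-0.76 -0.19  0.62] [0.6, 0.05, 0.01] [  34.3   18.   -44.4   68.8  -17.7 -173.6] 0.06165
```

```bash
python3 -m pendant '[{"claw":0,"linear":[-19,10,-33],"twist":0},{"claw":0,"linear":[-19,10,-33],"twist":0},{"claw":0,"linear":[-19,10,-33],"twist":0},{"claw":0,"linear":[-19,10,-33],"twist":0},{"claw":0,"linear":[-19,10,-33],"twist":0},{"claw":0,"linear":[-19,10,-33],"twist":0},{"claw":0,"linear":[-19,10,-33],"twist":0},{"claw":0,"linear":[-19,10,-33],"twist":0},{"claw":0,"linear":[-19,10,-33],"twist":0},{"claw":0,"linear":[-19,10,-33],"twist":0}]'
python3 -m pendant '[{"claw":0,"linear":[-19,10,-33],"twist":0},{"claw":0,"linear":[-19,10,-33],"twist":0},{"claw":0,"linear":[-19,10,-33],"twist":0},{"claw":0,"linear":[-19,10,-33],"twist":0},{"claw":0,"linear":[0,0,0],"twist":0},{"claw":0,"linear":[0,0,0],"twist":0},{"claw":0,"linear":[0,0,0],"twist":0},{"claw":0,"linear":[0,0,0],"twist":0},{"claw":0,"linear":[0,0,0],"twist":0},{"claw":0,"linear":[0,0,0],"twist":0}]'
python3 - <<'E'
from h import *
o,M=pose();t=o["tool_pos"]
for n in("scene","top"):
    im,d,w=snap(n,n+"2");L=(w-t)@M;m=(w[...,2]>.23)
    for a in range(-300,20,15):
        k=m&(L[...,0]*1000>a)&(L[...,0]*1000<=a+15)&(abs(L[...,1])<.13)&(abs(L[...,2])<.15)
        if k.sum()>8: print(n,a,k.sum(),"y",(np.percentile(L[k][:,1],[1,99])*1000).round(),"z",(np.percentile(L[k][:,2],[1,50,99])*1000).round())
E
python3 - <<'E'
import cv2
a=cv2.imread('pics/scene2.png');cv2.imwrite('pics/s2.png',a)
E
```

```text
clock: 9.87
tool_pos: [0.7949, -0.0729, 0.3303]
orientation: [-22.8, 61.0, -9.6]
force: [0.1, 1.2, 1.1]
opening: 0.0006
clock: 10.7
tool_pos: [0.6409, -0.0616, 0.3294]
orientation: [-22.9, 61.1, -9.7]
force: [0.2, -0.6, -0.6]
opening: 0.0002
t 10.7 j [  19.    -2.1  -27.9   21.1  -40.3 -109.1] tcp [ 0.6409 -0.0616  0.3294] F [ 0.2 -0.6 -0.6]
[[ 0.477 -0.18   0.861]
 [-0.082  0.966  0.247]
 [-0.875 -0.188  0.445]]
scene -135 225 y [-45.  16.] z [15. 22. 25.]
scene -120 2211 y [-94.  94.] z [-30.  24.  41.]
scene -105 1887 y [-94.  93.] z [-19.  26.  41.]
scene -90 2279 y [-87.  86.] z [-28.  32.  41.]
scene -75 557 y [-88.  87.] z [-26.  38.  41.]
scene -60 430 y [-22.  22.] z [-7. 11. 14.]
scene -45 377 y [-20.  19.] z [ 8. 11. 13.]
scene -30 318 y [-17.  16.] z [-6. 11. 13.]
scene -15 258 y [-16.  15.] z [-4. 11. 13.]
top -300 377 y [-41.  30.] z [20. 43. 47.]
top -285 386 y [-43.  35.] z [13. 43. 47.]
top -270 347 y [-44.  36.] z [11. 42. 47.]
top -255 307 y [-44.  36.] z [12. 42. 47.]
top -240 280 y [-44.  37.] z [11. 42. 47.]
top -225 268 y [-44.  36.] z [11. 42. 47.]
top -210 236 y [-44.  35.] z [11. 42. 47.]
top -195 28 y [-43.  35.] z [13. 43. 47.]
top -180 364 y [-49.  -7.] z [-30.  26.  40.]
top -165 212 y [-49.  15.] z [-33.  35.  40.]
top -120 3133 y [-94.  97.] z [-36.   5.  39.]
top -105 264 y [-93.  94.] z [-18.  29.  40.]
top -90 899 y [-82.  82.] z [24. 31. 40.]
top -75 49 y [-87.  86.] z [35. 40. 40.]
```

View pics/scene2.png

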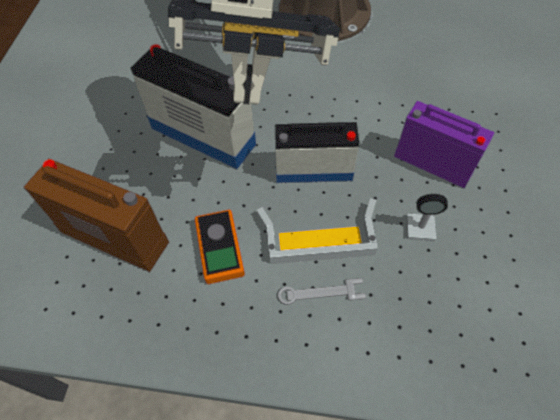

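Scene 2 shows the gripper from the front, around (250,50). It has outer posts at about (178,45) and (330,45), with a narrower centre block between them. I'll profile that.

Run:
```python
from h import *
o,M=pose();t=o["tool_pos"]
z=np.load("pics/scene2.npz");w=cloud("scene",z["d"]);L=((w-t)@M)*1000;m=(w[...,2]>.23)
print("max z (front) by level (rows) and y bins");ys=range(-100,100,10);print("      ",list(ys))
for a in range(-140,0,8):
    r=[]
    for y in ys:
        k=m&(L[...,0]>a)&(L[...,0]<=a+8)&(L[...,1]>y)&(L[...,1]<=y+10)&(abs(L[...,2])<60)
        r.append(f"{np.percentile(L[k][:,2],95):4.0f}" if k.sum()>3 else "   .")
    print(a,*r)
```

```text
t 10.8 j [  19.    -2.1  -27.9   21.1  -40.3 -109.1] tcp [ 0.6407 -0.0618  0.3293] F [-0.2 -0.2  0.2]
[[ 0.476 -0.18   0.861]
 [-0.082  0.966  0.247]
 [-0.875 -0.188  0.445]]
max z (front) by level (rows) and y bins
       [-100, -90, -80, -70, -60, -50, -40, -30, -20, -10, 0, 10, 20, 30, 40, 50, 60, 70, 80, 90]
-140    .    .    .    .    .    .    .    .    .    .    .    .    .    .    .    .    .    .    .    .
-132    .    .    .    .    .    .    .    .    .   26   24   24    .    .    .    .    .    .    .    .
-124    .    .    .    .    .   26   26   26   26   26   26   26    .    .    .    .    .    .    .    .
-116   40   40   40   29   26   27   27   27   27   27   27   27   26   27   27   26   31   38   38   38
-108   41   41   41   38   27   28   28   28   27   27   27   28   27   27   28   27   36   41   41   40
-100   41   41   40   36   27   28   27   26   26   26   26   26   25   26   26   27   36   41   41   41
-92   41   41   32   31   31   31   40   40   40   41   40   41   40   41    .    .   31   32   41   40
-84    .   41   33   33   33   33   40   40   40   4
[... 390 characters left out ...]
 .    .    .   13   13   13   13   13   13    .    .    .    .    .    .    .
-44    .    .    .    .    .    .    .    .   13   12   13   12    .    .    .    .    .    .    .    .
-36    .    .    .    .    .    .    .    .   13   13   13   14    .    .    .    .    .    .    .    .
-28    .    .    .    .    .    .    .    .   13   13   13   13    .    .    .    .    .    .    .    .
-20    .    .    .    .    .    .    .    .   13   13   13   13    .    .    .    .    .    .    .    .
-12    .    .    .    .    .    .    .    .   13   13   13   13    .    .    .    .    .    .    .    .
-4    .    .    .    .    .    .    .    .   13   11   11   12    .    .    .    .    .    .    .    .
```

```bash
sed -i '/^\[-21/b' kin.py
python3 - <<'E'
import re
s=open('kin.py').read()
s=s.replace("R5@[p[5],0,0],R6","R5@[p[5],0,0]+R4@[0,p[8],0]+R6@[0,p[9],p[10]],R6").replace("o,-.19]","o,-.19,0,0,0]")
s=s.replace("-.446]])]","X").replace("[-.875,-.187,.446]])]","[-.875,-.187,.446]]),\n([19,-2.1,-27.9,21.1,-40.3,-109.1],[.6409,-.0616,.3294],[[.477,-.18,.861],[-.082,.966,.247],[-.875,-.188,.445]])]")
open('kin.py','w').write(s)
E
python3 - <<'E'
from kin import *
c,p,S_=fit();print(c,p.round(4),S_)
for q,t,M in D:
    a,R=fk(q,p);print(((a-t)*1000).round(1), 0 if M is None else abs(R-np.array(M)).max().round(3))
E
```

```text
0.00014869010138412257 [ 1.0000e-03  2.0090e-01  6.0070e-01  4.6310e-01 -8.0000e-04  3.7860e-01
 -8.9977e+01 -9.0000e-04 -1.9080e-01 -1.0000e-04 -1.0000e-04] (-1, -1)
[-0.1 -0.1 -0.3] 0
[0.  0.1 0. ] 0.0
[ 0.2  0.8 -0.4] 0.001
[-0.5 -0.8  0.4] 0.001
[ 0.1 -0.1  0.3] 0.001
[ 0.4  0.7 -0. ] 0.001
[-0.2 -0.1 -0. ] 0.001
[-0.  -0.2  0. ] 0.001
```

```bash
cat > t2.py <<'E'
from kin import *
c,p,_=fit(); np.save("p.npy",p)
rng=np.random.default_rng(0)
a=np.deg2rad(11);n=np.array([np.cos(a),np.sin(a),0]);l=np.array([-n[1],n[0],0])
f0=np.array([.480,.023,0])
def mk(s,lat,sg):
    x=s*n+lat*l;x=x-np.array([0,0,np.sqrt(1-x@x)]);y=np.cross(x,n);y/=np.linalg.norm(y);y*=sg;return np.stack([x,y,np.cross(x,y)],1)
for s in(.42,.47):
  for lat in(-.5,-.35,-.2,0,.2,.35,.5):
    for sg in(1,-1):
        M=mk(s,lat,sg);out=[]
        for adv in(-.008,.16):
            t=f0+n*(adv-.012*.88)+[0,0,.014]
            b=min((ik(t,M,p,rng.uniform([-60,-40,-58,-170,-150,-170],[90,60,40,90,-5,170])) for _ in range(14)),key=lambda v:v[1])
            e=np.linalg.norm(fk(b[0],p)[0]-t)*1000
            out.append((b[0].round(0).tolist(),round(b[1],4),round(e,1)))
        print(s,lat,sg,out)
E
time python3 t2.py
```

```text
0.42 -0.5 1 [([-24.0, 9.0, -58.0, -161.0, -10.0, -63.0], np.float64(0.0732), np.float64(7.8)), ([24.0, 26.0, -55.0, 95.0, -37.0, -10.0], np.float64(0.014), np.float64(3.5))]
0.42 -0.5 -1 [([-18.0, 8.0, -50.0, -146.0, -0.0, 97.0], np.float64(0.075), np.float64(7.8)), ([24.0, 26.0, -55.0, 95.0, -37.0, 170.0], np.float64(0.0139), np.float64(3.5))]
0.42 -0.35 1 [([-19.0, 9.0, -51.0, -149.0, -0.0, -84.0], np.float64(0.0122), np.float64(3.0)), ([17.0, 22.0, -54.0, 95.0, -24.0, -6.0], np.float64(0.0193), np.float64(4.1))]
0.42 -0.35 -1 [([-19.0, 9.0, -51.0, -149.0, -0.0, 96.0], np.float64(0.0123), np.float64(3.0)), ([-13.0, 21.0, -39.0, -166.0, -0.0, 108.0], np.float64(0.0246), np.float64(2.6))]
0.42 -0.2 1 [([-21.0, 10.0, -55.0, -160.0, -3.0, -76.0], np.float64(0.0015), np.float64(1.0)), ([-13.0, 21.0, -41.0, -174.0, -0.0, -69.0], np.float64(0.0005), np.float64(0.6))]
0.42 -0.2 -1 [([-21.0, 10.0, -55.0, -160.0, -3.0, 104.0], np.float64(0.0015), np.float64(1.0)), ([-13.0, 21.0, -41.0, -174.0, -0.0, 111.0], np.float64(0.0005), np.float64(0.7))]
0.42 0 1 [([26.0, 10.0, -55.0, -13.0, -0.0, 89.
[... 3047 characters left out ...]
0, 15.0, -35.0, -60.0, -34.0, 153.0], np.float64(0.0), np.float64(0.0)), ([0.0, 24.0, -19.0, -53.0, -32.0, 138.0], np.float64(0.0), np.float64(0.0))]
0.47 0.35 -1 [([-9.0, 15.0, -34.0, -60.0, -34.0, -27.0], np.float64(0.0), np.float64(0.0)), ([0.0, 24.0, -19.0, -53.0, -32.0, -42.0], np.float64(0.0), np.float64(0.0))]
0.47 0.5 1 [([-19.0, 21.0, -30.0, -64.0, -48.0, 160.0], np.float64(0.0), np.float64(0.0)), ([-9.0, 28.0, -15.0, -61.0, -46.0, 146.0], np.float64(0.0), np.float64(0.0))]
0.47 0.5 -1 [([-19.0, 21.0, -30.0, -64.0, -48.0, -20.0], np.float64(0.0), np.float64(0.0)), ([-9.0, 28.0, -15.0, -61.0, -46.0, -34.0], np.float64(0.0), np.float64(0.0))]
real	0m51.890s
user	0m50.679s
sys	0m0.121s
```

```bash
cat > sim.py <<'E'
import kin
from kin import *
kin.S=(-1,-1);p=np.load("p.npy")
def step(q,T,M,lin,tw,W):
    t=T+M@np.array(lin)/1000;R=M@Ro.from_rotvec([tw,0,0]).as_matrix()
    def f(q_):
        a,B=fk(q_,p);return np.r_[(a-t)*W,Ro.from_matrix(B@R.T).as_rotvec(),(q_-q)*1e-5]
    s=least_squares(f,np.clip(q,np.array(LO)+.01,np.array(HI)-.01),bounds=(LO,HI),max_nfev=60).x
    T,M=fk(s,p);return s,T,M
def run(q,rows,W=3):
    q=np.array(q,float);T,M=fk(q,p);mx=0
    for lin,tw in rows:
        q2,T,M=step(q,T,M,lin,tw,W);mx=max(mx,abs(q2-q).max());q=q2
    return q,T,M,mx
if __name__=="__main__":
    for W in(1,3,10):
        q,T,M,mx=run([3.1,53,70.5,.1,-107.2,-79.9],[([0,0,20],0)]*10,W);print(W,q.round(1),T.round(3),M[:,0].round(3))
    a=np.deg2rad(11);M=np.array([[.476,-.18,.861],[-.082,.966,.247],[-.875,-.188,.445]])
    q0=[19,-2.1,-27.9,21.1,-40.3,-109.1]
    for t in([.5,.4,.35],[.35,.6,.35],[.2,.75,.35],[.1,.9,.35]):
        q0,c=ik(np.array(t),M,p,q0);print(t,q0.round(1),c.round(5))
E
python3 sim.py
```

```text
1 [   6.8   57.5   71.7    1.1 -101.   -83.4] [ 0.994 -0.082  0.262] [ 0.058 -0.012 -0.998]
3 [  7.4  56.2  71.7   5.  -91.1 -83.5] [ 1.056 -0.088  0.308] [ 0.257 -0.054 -0.965]
10 [  7.8  55.7  71.7   8.5 -81.7 -84. ] [ 1.113 -0.094  0.353] [ 0.425 -0.09  -0.901]
[0.5, 0.4, 0.35] [  71.     4.9  -21.9   32.6  -62.3 -163. ] 0.0
[0.35, 0.6, 0.35] [  89.1   16.6   -5.3   28.1  -75.  -173.6] 0.00139
[0.2, 0.75, 0.35] [  99.6   30.4   18.2   23.1  -88.8 -173.6] 0.01669
[0.1, 0.9, 0.35] [ 104.8   53.6   59.3   25.7 -108.9 -173.6] 0.00569
```

```bash
cat > plan.py <<'E'
from sim import *
def rows_to(M,d,N,tw):
    "world displacement d (m) in N rows with twist tw per row -> rows in tool axes (mm, rounded)"
    out=[]
    for i in range(N):
        R=M@Ro.from_rotvec([tw*i,0,0]).as_matrix();out.append(((R.T@np.array(d)/N*1000).round().astype(int).tolist(),tw))
    return out
def show(r): print(" ".join(f"{l}{t}" for l,t in r))
E
python3 - <<'E'
from plan import *
o,M=pose();q=o["joint_pos"];t=o["tool_pos"]
A=rows_to(M,np.array([.30,.75,.42])-t,24,-.12)
show(A)
qa,T,Ma,mx=run(q,A,1.5);print(qa.round(1),T.round(3),mx.round(1));print(Ma.round(3))
for dr in([0,.04,0],[-.01,.04,0],[.01,.04,0],[0,.04,.02],[0,.04,-.015]):
    q1=qa
    for N in(10,10,5):
        T_,M1=fk(q1,p);q1,T,M2,mx=run(q1,rows_to(M1,np.array(dr)*N,N,0),1.5);print(dr,q1.round(0),T.round(3),"x",M2[:,0].round(3),mx.round(1))
E
```

```text
t 10.8 j [  19.    -2.1  -27.9   21.1  -40.3 -109.1] tcp [ 0.6407 -0.0618  0.3293] F [-0.2 -0.2  0.2]
[[ 0.476 -0.18   0.861]
 [-0.082  0.966  0.247]
 [-0.875 -0.188  0.445]]
[-13, 34, -2]-0.12 [-13, 35, 2]-0.12 [-13, 34, 6]-0.12 [-13, 33, 10]-0.12 [-13, 32, 14]-0.12 [-13, 30, 18]-0.12 [-13, 27, 21]-0.12 [-13, 25, 24]-0.12 [-13, 22, 27]-0.12 [-13, 18, 29]-0.12 [-13, 15, 31]-0.12 [-13, 11, 33]-0.12 [-13, 7, 34]-0.12 [-13, 3, 34]-0.12 [-13, -2, 35]-0.12 [-13, -6, 34]-0.12 [-13, -10, 33]-0.12 [-13, -14, 32]-0.12 [-13, -17, 30]-0.12 [-13, -21, 28]-0.12 [-13, -24, 25]-0.12 [-13, -27, 22]-0.12 [-13, -29, 19]-0.12 [-13, -31, 15]-0.12
[ 93.9  30.   23.1  28.  -90.5  -7.4] [0.297 0.751 0.422] 7.3
[[ 0.476 -0.05  -0.878]
 [-0.082 -0.997  0.012]
 [-0.875  0.066 -0.479]]
[0, 0.04, 0] [ 95.  61.  72.  32. -99.   1.] [0.279 0.995 0.352] x [ 0.528  0.051 -0.848] 16.5
[0, 0.04, 0] [ 97.  68.  72.  37. -81.  -5.] [0.246 1.129 0.281] x [ 0.571  0.279 -0.772] 1.9
[0, 0.04, 0] [ 97.  71.  72.  41. -72.  -8.] [0.236 1.191 0.245] x [ 0.574  0.391 -0.72 ] 2.0
[-0.01, 0.04, 0] [ 100.   61.   72.   32. -102.
[... 444 characters left out ...]
 2.2
[0.01, 0.04, 0] [ 88.  72.  72.  41. -65.  -1.] [0.41  1.182 0.245] x [ 0.61   0.395 -0.687] 2.2
[0, 0.04, 0.02] [  97.   53.   72.   35. -104.    4.] [0.258 0.935 0.5  ] x [ 0.555  0.097 -0.826] 21.9
[0, 0.04, 0.02] [100.  54.  72.  42. -90.   2.] [0.216 1.031 0.552] x [ 0.616  0.351 -0.705] 1.6
[0, 0.04, 0.02] [100.  55.  72.  45. -81.   1.] [0.209 1.088 0.567] x [ 0.624  0.469 -0.625] 1.9
[0, 0.04, -0.015] [ 94.  68.  72.  31. -94.  -3.] [0.279 1.032 0.228] x [ 0.511  0.022 -0.859] 13.8
[0, 0.04, -0.015] [ 96.  80.  72.  36. -72. -11.] [0.247 1.173 0.052] x [ 0.541  0.255 -0.801] 2.3
[0, 0.04, -0.015] [ 96.  85.  72.  41. -61. -16.] [ 0.236  1.229 -0.028] x [ 0.536  0.37  -0.759] 2.3
```

```bash
cat > t3.py <<'E'
from sim import *
a=np.deg2rad(11);n=np.array([np.cos(a),np.sin(a),0]);l=np.array([-n[1],n[0],0])
f0=np.array([.480,.023,0])
def mk(s,lat,sg=1):
    x=s*n+lat*l;x=x-np.array([0,0,np.sqrt(1-x@x)]);y=np.cross(x,n);y/=np.linalg.norm(y);y*=sg;return np.stack([x,y,np.cross(x,y)],1)
if __name__=="__main__":
  for s in(.45,.5,.55,.6):
    for lat in(.05,.1,.15,.2,.25):
        M=mk(s,lat);o=[]
        for adv in(-.01,.16):
            t=f0+l*.008+n*(adv-.012*.88)+[0,0,.016]
            b=min((ik(t,M,p,q0) for q0 in([11,11,-41,-42,-18,126],[0,15,-36,-55,-30,140])),key=lambda v:v[1])
            o.append((b[0].round(0).tolist(),round(float(b[1]),4)))
        # lowest body point near big box: print body front -y corner
        t=f0+l*.008+n*(-.01-.012*.88)+[0,0,.016]
        cs=[(t+M@np.array([bx,by,bz])).round(3).tolist() for bx in(-.068,-.118) for by in(-.097,.097) for bz in(-.041,.041)]
        cs=[c for c in cs if c[1]<0]
        print(s,lat,o,"bodymaxx@-y",max(cs,key=lambda c:c[0]))
E
python3 t3.py
```

```text
0.45 0.05 [([26.0, 9.0, -53.0, -23.0, -0.0, 99.0], 0.0051), ([23.0, 21.0, -42.0, 2.0, -0.0, 76.0], 0.0021)] bodymaxx@-y [0.484, -0.071, 0.09]
0.45 0.1 [([26.0, 9.0, -53.0, -23.0, -0.0, 96.0], 0.0005), ([23.0, 20.0, -39.0, -6.0, -3.0, 83.0], 0.0)] bodymaxx@-y [0.484, -0.075, 0.084]
0.45 0.15 [([19.0, 9.0, -46.0, -36.0, -9.0, 115.0], 0.0), ([18.0, 21.0, -30.0, -26.0, -12.0, 105.0], 0.0)] bodymaxx@-y [0.485, -0.079, 0.078]
0.45 0.2 [([10.0, 10.0, -41.0, -46.0, -17.0, 130.0], 0.0), ([13.0, 21.0, -26.0, -36.0, -18.0, 116.0], 0.0)] bodymaxx@-y [0.486, -0.082, 0.071]
0.45 0.25 [([4.0, 11.0, -39.0, -52.0, -23.0, 139.0], 0.0), ([9.0, 22.0, -23.0, -42.0, -23.0, 124.0], 0.0)] bodymaxx@-y [0.486, -0.085, 0.065]
0.5 0.05 [([22.0, 9.0, -49.0, -40.0, -0.0, 119.0], 0.0033), ([23.0, 20.0, -39.0, -14.0, -0.0, 92.0], 0.0028)] bodymaxx@-y [0.479, -0.072, 0.09]
0.5 0.1 [([23.0, 9.0, -50.0, -35.0, -0.0, 112.0], 0.0001), ([23.0, 20.0, -39.0, -14.0, -0.0, 91.0], 0.0)] bodymaxx@-y [0.48, -0.076, 0.084]
0.5 0.15 [([13.0, 9.0, -44.0, -49.0, -10.0, 132.0], 0.0), ([16.0, 20.0, -30.0, -34.0, -10.0, 114.0], 0.0)] 
[... 1041 characters left out ...]
[5.0, 9.0, -43.0, -73.0, -7.0, 166.0], 0.0), ([17.0, 20.0, -32.0, -47.0, -0.0, 129.0], 0.0006)] bodymaxx@-y [0.47, -0.074, 0.089]
0.6 0.1 [([-1.0, 9.0, -42.0, -76.0, -14.0, 171.0], 0.0), ([14.0, 20.0, -30.0, -51.0, -5.0, 134.0], 0.0)] bodymaxx@-y [0.471, -0.079, 0.082]
0.6 0.15 [([-6.0, 10.0, -41.0, -77.0, -19.0, 174.0], 0.0), ([8.0, 20.0, -27.0, -60.0, -12.0, 145.0], 0.0)] bodymaxx@-y [0.471, -0.083, 0.075]
0.6 0.2 [([-10.0, 12.0, -40.0, -76.0, -24.0, 174.0], 0.0), ([3.0, 21.0, -25.0, -65.0, -18.0, 151.0], 0.0)] bodymaxx@-y [0.472, -0.086, 0.068]
0.6 0.25 [([-13.0, 13.0, -39.0, -75.0, -29.0, 174.0], 0.0001), ([-1.0, 22.0, -24.0, -68.0, -23.0, 155.0], 0.0)] bodymaxx@-y [0.473, -0.089, 0.061]
```

```bash
python3 -m pendant '[{"claw":0,"linear":[-13,34,-2],"twist":-0.12},{"claw":0,"linear":[-13,35,2],"twist":-0.12},{"claw":0,"linear":[-13,34,6],"twist":-0.12},{"claw":0,"linear":[-13,33,10],"twist":-0.12},{"claw":0,"linear":[-13,32,14],"twist":-0.12},{"claw":0,"linear":[-13,30,18],"twist":-0.12},{"claw":0,"linear":[-13,27,21],"twist":-0.12},{"claw":0,"linear":[-13,25,24],"twist":-0.12},{"claw":0,"linear":[-13,22,27],"twist":-0.12},{"claw":0,"linear":[-13,18,29],"twist":-0.12}]'
python3 -m pendant '[{"claw":0,"linear":[-13,15,31],"twist":-0.12},{"claw":0,"linear":[-13,11,33],"twist":-0.12},{"claw":0,"linear":[-13,7,34],"twist":-0.12},{"claw":0,"linear":[-13,3,34],"twist":-0.12},{"claw":0,"linear":[-13,-2,35],"twist":-0.12},{"claw":0,"linear":[-13,-6,34],"twist":-0.12},{"claw":0,"linear":[-13,-10,33],"twist":-0.12},{"claw":0,"linear":[-13,-14,32],"twist":-0.12},{"claw":0,"linear":[-13,-17,30],"twist":-0.12},{"claw":0,"linear":[-13,-21,28],"twist":-0.12}]'
python3 -m pendant '[{"claw":0,"linear":[-13,-24,25],"twist":-0.12},{"claw":0,"linear":[-13,-27,22],"twist":-0.12},{"claw":0,"linear":[-13,-29,19],"twist":-0.12},{"claw":0,"linear":[-13,-31,15],"twist":-0.12},{"claw":0,"linear":[-8,-39,9],"twist":0},{"claw":0,"linear":[-8,-39,9],"twist":0},{"claw":0,"linear":[-8,-39,9],"twist":0},{"claw":0,"linear":[-8,-39,9],"twist":0},{"claw":0,"linear":[-8,-39,9],"twist":0},{"claw":0,"linear":[-8,-39,9],"twist":0}]'
python3 - <<'E'
from plan import *
o,M=pose();print("ax for d=(-10,40,0):",(M.T@np.array([-10,40,0])).round(0))
E
```

```text
clock: 11.63
tool_pos: [0.4958, 0.2782, 0.3691]
orientation: [-91.9, 61.0, -9.7]
force: [1.1, -0.1, 0.2]
opening: 0.0005
clock: 12.47
tool_pos: [0.3522, 0.6172, 0.407]
orientation: [-160.8, 61.0, -9.8]
force: [-0.0, 0.4, 1.0]
opening: 0.0005
clock: 13.3
tool_pos: [0.2434, 0.9268, 0.3943]
orientation: [173.8, 60.0, -7.2]
force: [0.2, 2.5, -8.9]
opening: 0.0003
t 13.3 j [  96.6   58.    71.7   30.8 -108.7    1.1] tcp [0.2434 0.9268 0.3943] F [ 0.2  2.5 -8.9]
[[ 0.496 -0.032 -0.868]
 [-0.063 -0.998  0.001]
 [-0.866  0.054 -0.497]]
ax for d=(-10,40,0): [ -7. -40.   9.]
```

```bash
python3 -m pendant '[{"claw":0,"linear":[-7,-39,9],"twist":0},{"claw":0,"linear":[-7,-39,9],"twist":0},{"claw":0,"linear":[-7,-39,9],"twist":0},{"claw":0,"linear":[-7,-39,9],"twist":0},{"claw":0,"linear":[-7,-39,9],"twist":0},{"claw":0,"linear":[-7,-39,9],"twist":0},{"claw":0,"linear":[-7,-39,9],"twist":0},{"claw":0,"linear":[-7,-39,9],"twist":0},{"claw":0,"linear":[-7,-39,9],"twist":0},{"claw":0,"linear":[-7,-39,9],"twist":0}]'
python3 - <<'E'
from plan import *
from t3 import n,l
o,M=pose();print("s,lat",M[:,0]@n,M[:,0]@l)
E
```

```text
clock: 14.13
tool_pos: [0.1245, 1.0737, 0.3246]
orientation: [-162.3, 54.1, 20.5]
force: [1.0, -0.4, -0.6]
opening: 0.0
t 14.13 j [103.8  64.3  71.6  35.7 -92.   -7.9] tcp [0.1245 1.0737 0.3246] F [ 1.  -0.4 -0.6]
[[ 0.55   0.103 -0.829]
 [ 0.205 -0.979  0.015]
 [-0.81  -0.178 -0.559]]
s,lat 0.5789648571916094 0.09677767419213618
```

```bash
python3 -m pendant '[{"claw":0,"linear":[-4,-36,17],"twist":0},{"claw":0,"linear":[-4,-36,17],"twist":0},{"claw":0,"linear":[-4,-36,17],"twist":0},{"claw":0,"linear":[-4,-36,17],"twist":0},{"claw":0,"linear":[0,0,0],"twist":0},{"claw":0,"linear":[0,0,0],"twist":0},{"claw":0,"linear":[0,0,0],"twist":0},{"claw":0,"linear":[0,0,0],"twist":0},{"claw":0,"linear":[0,0,0],"twist":0},{"claw":0,"linear":[0,0,0],"twist":0}]'
python3 - <<'E'
from plan import *
from t3 import n,l,mk,f0
o,M=pose();s,la=M[:,0]@n,M[:,0]@l;print("s,lat",s,la)
q=o["joint_pos"]
for sg in(1,-1):
    Mg=mk(s,la,sg);print(sg,"twist",Ro.from_matrix(M.T@Mg).as_rotvec().round(3))
    t=f0+l*.008+n*(-.05)+[0,0,.22]
    q0=[5,9,-42,-63,-14,-28 if sg<0 else 152];b=ik(t,Mg,p,q0);print("hi",b[0].round(1),b[1].round(5),t.round(3))
    t=f0+l*.008+n*(-.03)+[0,0,.016];b=ik(t,Mg,p,b[0]);print("lo",b[0].round(1),b[1].round(5),t.round(3))
E
```

```text
clock: 14.97
tool_pos: [0.0557, 1.1194, 0.2945]
orientation: [-155.9, 51.1, 28.5]
force: [0.1, -0.0, 0.3]
opening: 0.0004
t 14.97 j [107.2  67.   71.7  38.1 -86.6 -12.4] tcp [0.0557 1.1194 0.2945] F [ 0.1 -0.   0.3]
[[ 0.552  0.156 -0.819]
 [ 0.299 -0.954  0.02 ]
 [-0.778 -0.257 -0.573]]
s,lat 0.5987614232672633 0.1886074603938283
1 twist [-0.036  0.    -0.   ]
hi [ 30.5 -25.8 -56.6   3.7 -20.4  62.9] 0.0 [0.429 0.021 0.22 ]
lo [ -9.2  10.7 -41.1 -75.7 -23.2 173.6] 5e-05 [0.449 0.025 0.016]
-1 twist [ 3.105 -0.    -0.   ]
hi [  30.5  -25.8  -56.6    3.7  -20.4 -117.1] 0.0 [0.429 0.021 0.22 ]
lo [-10.2  10.9 -41.2 -76.8 -23.8  -4.4] 0.0 [0.449 0.025 0.016]
```

```bash
cat > t4.py <<'E'
from plan import *
from t3 import n,l,mk,f0
o,M=pose();q=o["joint_pos"];t=o["tool_pos"]
for hi in([.45,.03,.30],[.47,.03,.26],[.455,.03,.22]):
    A=rows_to(M,np.array(hi)-t,31,.1)
    qa,T,Ma,mx=run(q,A,1.5);print("A",qa.round(1),T.round(3),mx.round(1),"s,lat",(Ma[:,0]@n).round(3),(Ma[:,0]@l).round(3))
    for lo in([.448,.03,.017],[.455,.03,.017]):
        q1,T1,M1=qa,T,Ma
        for k in range(4):
            B=rows_to(M1,(np.array(lo)-T1)/(4-k),6,0);q1,T1,M1,mx=run(q1,B,1.5)
            print("  B",q1.round(1),T1.round(3),mx.round(1),"s,lat",(M1[:,0]@n).round(3),(M1[:,0]@l).round(3),"y.n",(M1[:,1]@n).round(3))
A=rows_to(M,np.array([.455,.03,.22])-t,31,.1);show(A)
E
python3 t4.py
```

```text
t 14.97 j [107.2  67.   71.7  38.1 -86.6 -12.4] tcp [0.0557 1.1194 0.2945] F [ 0.1 -0.   0.3]
[[ 0.552  0.156 -0.819]
 [ 0.299 -0.954  0.02 ]
 [-0.778 -0.257 -0.573]]
A [  30.4  -28.2  -42.4    2.1  -37.8 -114.9] [0.446 0.03  0.324] 25.7 s,lat 0.587 0.183
  B [  29.9  -24.4  -51.     2.3  -25.5 -114.9] [0.448 0.029 0.248] 2.2 s,lat 0.587 0.183 y.n 0.001
  B [  28.8  -17.   -58.2    0.8  -10.9 -112.7] [0.45  0.027 0.173] 3.1 s,lat 0.586 0.185 y.n -0.0
  B [ 14.4  -3.9 -46.7 -41.1 -13.4 -60.3] [0.447 0.025 0.094] 14.8 s,lat 0.585 0.187 y.n -0.002
  B [ -5.7   9.4 -41.3 -72.9 -21.3 -11.8] [0.447 0.03  0.02 ] 9.4 s,lat 0.585 0.187 y.n -0.002
  B [  29.9  -24.4  -51.     2.3  -25.5 -114.9] [0.448 0.029 0.248] 2.2 s,lat 0.587 0.183 y.n 0.001
  B [  28.8  -17.   -58.2    0.8  -10.9 -112.7] [0.45  0.027 0.173] 3.1 s,lat 0.586 0.185 y.n -0.0
  B [ 14.1  -2.9 -45.8 -41.8 -13.4 -59.3] [0.455 0.027 0.093] 14.6 s,lat 0.585 0.187 y.n -0.001
  B [ -5.1  10.1 -40.7 -73.1 -20.9 -12.1] [0.455 0.032 0.019] 8.9 s,lat 0.585 0.187 y.n -0.001
A [  30.   -21.4  -43.4    2.5  -31.3 -115.1] [0.481 0.047 0.29 
[... 1499 characters left out ...]
 -29.1  -8.7 -77.1] [0.456 0.029 0.089] 12.3 s,lat 0.552 0.176 y.n 0.009
  B [  1.1   9.8 -41.  -66.2 -17.  -23.6] [0.454 0.032 0.014] 10.5 s,lat 0.552 0.176 y.n 0.009
[-2, 36, -10]0.1 [-2, 35, -13]0.1 [-2, 33, -17]0.1 [-2, 32, -20]0.1 [-2, 29, -23]0.1 [-2, 27, -26]0.1 [-2, 24, -29]0.1 [-2, 21, -31]0.1 [-2, 18, -33]0.1 [-2, 15, -34]0.1 [-2, 11, -36]0.1 [-2, 8, -37]0.1 [-2, 4, -37]0.1 [-2, 0, -37]0.1 [-2, -4, -37]0.1 [-2, -7, -37]0.1 [-2, -11, -36]0.1 [-2, -14, -35]0.1 [-2, -18, -33]0.1 [-2, -21, -31]0.1 [-2, -24, -29]0.1 [-2, -27, -26]0.1 [-2, -29, -23]0.1 [-2, -31, -20]0.1 [-2, -33, -17]0.1 [-2, -35, -14]0.1 [-2, -36, -10]0.1 [-2, -37, -7]0.1 [-2, -37, -3]0.1 [-2, -37, 1]0.1 [-2, -37, 5]0.1
```

```bash
python3 -m pendant '[{"claw":0,"linear":[-2,36,-10],"twist":0.1},{"claw":0,"linear":[-2,35,-13],"twist":0.1},{"claw":0,"linear":[-2,33,-17],"twist":0.1},{"claw":0,"linear":[-2,32,-20],"twist":0.1},{"claw":0,"linear":[-2,29,-23],"twist":0.1},{"claw":0,"linear":[-2,27,-26],"twist":0.1},{"claw":0,"linear":[-2,24,-29],"twist":0.1},{"claw":0,"linear":[-2,21,-31],"twist":0.1},{"claw":0,"linear":[-2,18,-33],"twist":0.1},{"claw":0,"linear":[-2,15,-34],"twist":0.1}]'
python3 -m pendant '[{"claw":0,"linear":[-2,11,-36],"twist":0.1},{"claw":0,"linear":[-2,8,-37],"twist":0.1},{"claw":0,"linear":[-2,4,-37],"twist":0.1},{"claw":0,"linear":[-2,0,-37],"twist":0.1},{"claw":0,"linear":[-2,-4,-37],"twist":0.1},{"claw":0,"linear":[-2,-7,-37],"twist":0.1},{"claw":0,"linear":[-2,-11,-36],"twist":0.1},{"claw":0,"linear":[-2,-14,-35],"twist":0.1},{"claw":0,"linear":[-2,-18,-33],"twist":0.1},{"claw":0,"linear":[-2,-21,-31],"twist":0.1}]'
python3 - <<'E'
from plan import *
from t3 import n,l,mk
o,M=pose();q=o["joint_pos"];t=o["tool_pos"];s,la=M[:,0]@n,M[:,0]@l;print(s,la)
tw=Ro.from_matrix(M.T@mk(s,la,-1)).as_rotvec();print(tw.round(3))
N=12;A=rows_to(M,np.array([.457,.03,.24])-t,N,round(tw[0]/N,3));show(A)
qa,T,Ma,mx=run(q,A,1.5);print(qa.round(1),T.round(3),mx.round(1),"s,lat",(Ma[:,0]@n).round(3),(Ma[:,0]@l).round(3))
E
```

```text
clock: 15.8
tool_pos: [0.1926, 0.8403, 0.31]
orientation: [-106.7, 50.7, 28.4]
force: [-0.6, 0.5, 0.8]
opening: 0.0005
clock: 16.63
tool_pos: [0.3572, 0.5035, 0.324]
orientation: [-49.5, 50.7, 28.4]
force: [1.4, 0.2, 0.5]
opening: 0.0005
t 16.63 j [  84.4   -5.1  -45.8   55.9  -39.4 -138.3] tcp [0.3572 0.5035 0.324 ] F [1.4 0.2 0.5]
[[ 0.558 -0.826  0.081]
 [ 0.301  0.293  0.908]
 [-0.773 -0.482  0.412]]
0.6050528537777656 0.1893856207178864
[1.248 0.    0.   ]
[-2, -15, -38]0.104 [-2, -19, -36]0.104 [-2, -23, -34]0.104 [-2, -26, -32]0.104 [-2, -29, -29]0.104 [-2, -32, -26]0.104 [-2, -34, -22]0.104 [-2, -37, -18]0.104 [-2, -38, -14]0.104 [-2, -40, -10]0.104 [-2, -40, -6]0.104 [-2, -41, -2]0.104
[  27.9  -22.3  -46.    -0.8  -28.6 -111. ] [0.466 0.033 0.268] 14.5 s,lat 0.583 0.185
```

```bash
python3 -m pendant '[{"claw":0,"linear":[-2,-15,-37],"twist":0.104},{"claw":0,"linear":[-2,-19,-36],"twist":0.104},{"claw":0,"linear":[-2,-23,-34],"twist":0.104},{"claw":0,"linear":[-2,-26,-32],"twist":0.104},{"claw":0,"linear":[-2,-29,-29],"twist":0.104},{"claw":0,"linear":[-2,-32,-26],"twist":0.104},{"claw":0,"linear":[-2,-34,-22],"twist":0.104},{"claw":0,"linear":[-2,-37,-18],"twist":0.104},{"claw":0,"linear":[-2,-38,-14],"twist":0.104},{"claw":0,"linear":[-2,-40,-10],"twist":0.104}]'
python3 - <<'E'
from plan import *
from t3 import n,l,mk
o,M=pose();q=o["joint_pos"];t=o["tool_pos"];s,la=M[:,0]@n,M[:,0]@l;print(s,la)
tw=Ro.from_matrix(M.T@mk(s,la,-1)).as_rotvec();print(tw.round(3))
N=10;A=rows_to(M,np.array([.457,.03,.17])-t,N,round(tw[0]/N,3));show(A)
qa,T,Ma,mx=run(q,A,1.5);print(qa.round(1),T.round(3),mx.round(1),"s,lat",(Ma[:,0]@n).round(3),(Ma[:,0]@l).round(3))
E
```

```text
clock: 17.47
tool_pos: [0.4482, 0.1126, 0.281]
orientation: [10.3, 52.2, 28.6]
force: [2.3, -1.7, 0.1]
opening: 0.0003
t 17.47 j [  46.   -26.9  -55.8   24.1  -26.6 -136. ] tcp [0.4482 0.1126 0.281 ] F [ 2.3 -1.7  0.1]
[[ 0.538 -0.348  0.768]
 [ 0.294  0.931  0.216]
 [-0.79   0.109  0.603]]
0.5840992556333624 0.18562019203166472
[ 0.203 -0.    -0.   ]
[7, -9, -8]0.02 [7, -9, -8]0.02 [7, -10, -7]0.02 [7, -10, -7]0.02 [7, -10, -7]0.02 [7, -10, -7]0.02 [7, -10, -7]0.02 [7, -10, -6]0.02 [7, -10, -6]0.02 [7, -10, -6]0.02
[  27.   -14.6  -54.4   -5.6  -12.6 -105. ] [0.461 0.03  0.171] 7.5 s,lat 0.581 0.189
```

```bash
python3 -m pendant '[{"claw":0,"linear":[7,-9,-8],"twist":0.02},{"claw":0,"linear":[7,-9,-8],"twist":0.02},{"claw":0,"linear":[7,-10,-7],"twist":0.02},{"claw":0,"linear":[7,-10,-7],"twist":0.02},{"claw":0,"linear":[7,-10,-7],"twist":0.02},{"claw":0,"linear":[7,-10,-7],"twist":0.02},{"claw":0,"linear":[7,-10,-7],"twist":0.02},{"claw":0,"linear":[7,-10,-6],"twist":0.02},{"claw":0,"linear":[7,-10,-6],"twist":0.02},{"claw":0,"linear":[7,-10,-6],"twist":0.02}]'
python3 - <<'E'
from plan import *
from t3 import n,l,mk
o,M=pose();q=o["joint_pos"];t=o["tool_pos"];s,la=M[:,0]@n,M[:,0]@l;print(s,la)
tw=Ro.from_matrix(M.T@mk(s,la,-1)).as_rotvec();print(tw.round(3))
N=20;A=rows_to(M,np.array([.447,.03,.05])-t,N,0);show(A)
T=t
for k in range(5):
    q,T,Ma,mx=run(q,A[4*k:4*k+4],1.5);print(q.round(1),T.round(3),mx.round(1),"s,lat",(Ma[:,0]@n).round(3),(Ma[:,0]@l).round(3))
E
```

```text
clock: 18.3
tool_pos: [0.4605, 0.0301, 0.1706]
orientation: [21.7, 52.5, 28.9]
force: [0.3, -1.0, 0.1]
opening: 0.0003
t 18.3 j [  27.4  -14.6  -54.8   -4.3  -12.4 -106.3] tcp [0.4605 0.0301 0.1706] F [ 0.3 -1.   0.1]
[[ 0.532 -0.192  0.824]
 [ 0.294  0.955  0.033]
 [-0.794  0.225  0.565]]
0.5787058991311499 0.1870268370407441
[ 0.008  0.    -0.   ]
[4, -1, -4]0 [4, -1, -4]0 [4, -1, -4]0 [4, -1, -4]0 [4, -1, -4]0 [4, -1, -4]0 [4, -1, -4]0 [4, -1, -4]0 [4, -1, -4]0 [4, -1, -4]0 [4, -1, -4]0 [4, -1, -4]0 [4, -1, -4]0 [4, -1, -4]0 [4, -1, -4]0 [4, -1, -4]0 [4, -1, -4]0 [4, -1, -4]0 [4, -1, -4]0 [4, -1, -4]0
[  28.1  -12.5  -57.6   -4.    -7.4 -107.1] [0.457 0.031 0.148] 1.3 s,lat 0.579 0.187
[  27.9   -9.6  -58.    -9.    -4.2 -101.9] [0.453 0.031 0.126] 1.9 s,lat 0.578 0.188
[ 21.8  -5.8 -50.8 -29.5  -8.8 -76.8] [0.45  0.031 0.103] 7.1 s,lat 0.578 0.188
[ 13.8  -1.9 -46.1 -45.  -13.  -55.4] [0.446 0.032 0.081] 6.0 s,lat 0.578 0.188
[  6.4   1.8 -43.8 -56.6 -16.2 -38.1] [0.442 0.032 0.058] 4.6 s,lat 0.578 0.188
```

```bash
python3 -m pendant '[{"claw":0,"linear":[4,-1,-4],"twist":0},{"claw":0,"linear":[4,-1,-4],"twist":0},{"claw":0,"linear":[4,-1,-4],"twist":0},{"claw":0,"linear":[4,-1,-4],"twist":0},{"claw":0,"linear":[4,-1,-4],"twist":0},{"claw":0,"linear":[4,-1,-4],"twist":0},{"claw":0,"linear":[4,-1,-4],"twist":0},{"claw":0,"linear":[4,-1,-4],"twist":0},{"claw":0,"linear":[4,-1,-4],"twist":0},{"claw":0,"linear":[4,-1,-4],"twist":0}]'
python3 -m pendant '[{"claw":0,"linear":[4,-1,-4],"twist":0},{"claw":0,"linear":[4,-1,-4],"twist":0},{"claw":0,"linear":[4,-1,-4],"twist":0},{"claw":0,"linear":[4,-1,-4],"twist":0},{"claw":0,"linear":[4,-1,-4],"twist":0},{"claw":0,"linear":[4,-1,-4],"twist":0},{"claw":0,"linear":[4,-1,-4],"twist":0},{"claw":0,"linear":[4,-1,-4],"twist":0},{"claw":0,"linear":[0,0,0],"twist":0},{"claw":0,"linear":[0,0,0],"twist":0}]'
python3 - <<'E'
from plan import *
from t3 import n,l,mk
o,M=pose();t=o["tool_pos"];s,la=M[:,0]@n,M[:,0]@l;print(s,la)
im,d,w=snap("scene","scene3");im2,d,w2=snap("top","top3")
N=10;show(rows_to(M,np.array([.452,.028,.016])-t,N,0))
for nm,W in(("s",w),("t",w2)):
    x,y,z=W[...,0],W[...,1],W[...,2];m=(abs(y-.02)<.11)&(x>.465)&(x<.58)&(z>.112)&(z<.128);P=W[m]
    r=cv2.minAreaRect((P[:,:2]*1000).astype(np.float32));print(nm,np.round(r[0],1),np.round(r[1],1),round(r[2],2))
cv2.imwrite("pics/c3.png",np.hstack([cv2.resize(im[0:220,150:430],None,fx=1.4,fy=1.4),cv2.resize(im2[180:400,100:380],None,fx=1.4,fy=1.4)])[...,::-1])
E
```

```text
clock: 19.13
tool_pos: [0.4502, 0.0315, 0.1129]
orientation: [21.7, 52.7, 29.1]
force: [0.4, -1.9, 0.1]
opening: 0.0006
clock: 19.97
tool_pos: [0.4431, 0.0313, 0.0681]
orientation: [21.8, 52.7, 29.0]
force: [-0.8, 0.1, -1.1]
opening: 0.0003
t 19.97 j [ 10.5  -0.  -44.9 -50.3 -14.5 -47.4] tcp [0.4431 0.0313 0.0681] F [-0.8  0.1 -1.1]
[[ 0.53  -0.192  0.826]
 [ 0.294  0.955  0.034]
 [-0.796  0.225  0.562]]
0.5759918665990322 0.18707687801934744
[5, -2, -2]0 [5, -2, -2]0 [5, -2, -2]0 [5, -2, -2]0 [5, -2, -2]0 [5, -2, -2]0 [5, -2, -2]0 [5, -2, -2]0 [5, -2, -2]0 [5, -2, -2]0
s [504.8  26. ] [ 51.7 149. ] 8.85
t [504.4  27.7] [ 50.  150.1] 9.24
```

View pics/c3.png

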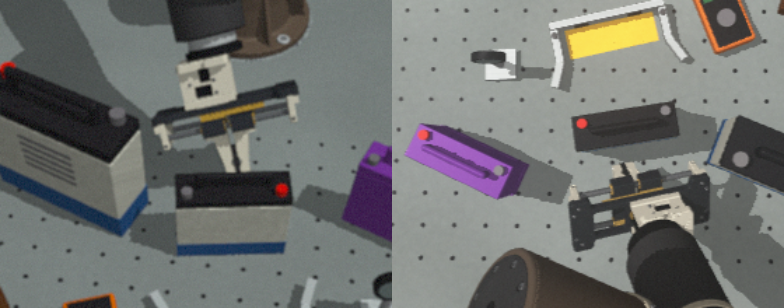

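The picture shows the tilted gripper behind the small cream box (crop left (235,150)). The body is clear of it and of the large box, and the box hasn't moved. Now down to base height.

Run:
```python
from plan import *
o,M=pose();t=o["tool_pos"];show(rows_to(M,np.array([.452,.019,.017])-t,10,0));print((M.T@(np.array([.452,.019,.017])-t)*1000).round(1))
```

```text
t 20.07 j [ 10.5  -0.1 -44.9 -50.3 -14.5 -47.4] tcp [0.4431 0.0318 0.0685] F [-0.3  0.   0.3]
[[ 0.53  -0.193  0.826]
 [ 0.294  0.955  0.035]
 [-0.795  0.224  0.563]]
[4, -3, -2]0 [4, -3, -2]0 [4, -3, -2]0 [4, -3, -2]0 [4, -3, -2]0 [4, -3, -2]0 [4, -3, -2]0 [4, -3, -2]0 [4, -3, -2]0 [4, -3, -2]0
[ 41.9 -25.5 -22.1]
```

```bash
python3 -m pendant '[{"claw":0,"linear":[5,-3,-3],"twist":0},{"claw":0,"linear":[5,-3,-3],"twist":0},{"claw":0,"linear":[5,-3,-3],"twist":0},{"claw":0,"linear":[5,-3,-3],"twist":0},{"claw":0,"linear":[5,-3,-3],"twist":0},{"claw":0,"linear":[5,-3,-2],"twist":0},{"claw":0,"linear":[5,-3,-2],"twist":0},{"claw":0,"linear":[5,-3,-2],"twist":0},{"claw":0,"linear":[2,-1,-1],"twist":0},{"claw":0,"linear":[0,0,0],"twist":0}]'
python3 - <<'E'
from plan import *
from t3 import n,l
o,M=pose();t=o["tool_pos"];d=np.array([.9744,.225,0])
# box near-face frame
f=np.array([.4798,.0225,0]);nb=np.array([np.cos(.1606),np.sin(.1606),0]);lb=np.array([-nb[1],nb[0],0])
print("gap n",((f-t)@nb*1000).round(1),"lat",((t-f)@lb*1000).round(1),"row comps of 10mm dock-x",(M.T@d*10).round(2),"z low corner",t[2]-.012*M[2,2]-.02*M[2,1])
q=o["joint_pos"]
q1,T,M1,mx=run(q,[((M.T@d*8).tolist(),0)]*24,1.5);print(q1.round(1),T.round(4),mx.round(1),(M1-M).round(3).max())
E
```

```text
clock: 20.9
tool_pos: [0.4519, 0.0195, 0.0166]
orientation: [21.8, 52.7, 29.1]
force: [-0.1, 0.4, -0.2]
opening: 0.0006
t 20.9 j [ -6.4  10.2 -40.5 -70.8 -21.9 -12.8] tcp [0.4519 0.0195 0.0166] F [-0.1  0.4 -0.2]
[[ 0.529 -0.193  0.826]
 [ 0.294  0.955  0.034]
 [-0.796  0.225  0.562]]
gap n 28.1 lat 1.5 row comps of 10mm dock-x [5.82 0.27 8.13] z low corner 0.0053535395239279445
[  7.9  21.2 -24.5 -55.4 -15.4 -40.3] [0.6397 0.0621 0.0178] 1.2 0.0
```

```bash
python3 -m pendant '[{"claw":0,"linear":[3.1,-0.3,2.7],"twist":0},{"claw":0,"linear":[3.1,-0.3,2.7],"twist":0},{"claw":0,"linear":[2.3,-0.1,3.3],"twist":0},{"claw":0,"linear":[2.3,-0.1,3.3],"twist":0},{"claw":0,"linear":[2.3,-0.1,3.3],"twist":0},{"claw":0,"linear":[2.3,-0.1,3.3],"twist":0},{"claw":0,"linear":[2.3,-0.1,3.3],"twist":0},{"claw":0,"linear":[2.3,-0.1,3.3],"twist":0},{"claw":0,"linear":[2.3,-0.1,3.3],"twist":0},{"claw":0,"linear":[2.3,-0.1,3.3],"twist":0}]'
cat > look.py <<'E'
from plan import *
def box(tag,save=None):
    for n_ in("scene","top"):
        im,d=snapshot(n_);W=cloud(n_,d);x,y,z=W[...,0],W[...,1],W[...,2]
        m=(abs(y-.04)<.12)&(x>.46)&(x<.72)&(z>.112)&(z<.1285)
        I=im.astype(int);m&=(I.max(-1)<90)
        P=W[m];k=cv2.morphologyEx(m.astype(np.uint8),cv2.MORPH_OPEN,np.ones((3,3),np.uint8))
        nn,lb,st,_=cv2.connectedComponentsWithStats(k);P=W[lb==1+st[1:,4].argmax()]
        r=cv2.minAreaRect((P[:,:2]*1000).astype(np.float32));print(tag,n_,np.round(r[0],1),np.round(r[1],1),round(r[2],2),"z",P[:,2].mean().round(4),"tilt",np.round(np.linalg.lstsq(np.c_[P[:,:2]-P[:,:2].mean(0),np.ones(len(P))],P[:,2],rcond=None)[0][:2],3))
        if save:cv2.imwrite(f"pics/{save}_{n_}.png",im[...,::-1]);np.savez(f"pics/{save}_{n_}.npz",im=im,d=d)
E
python3 -c "
from look import *
pose();box('a')"
```

```text
clock: 21.73
tool_pos: [0.4888, 0.0273, 0.0141]
orientation: [22.0, 52.8, 29.4]
force: [-12.7, -3.6, 10.9]
opening: 0.0009
t 21.73 j [ -3.3  12.8 -37.2 -69.2 -20.4 -17. ] tcp [0.4888 0.0273 0.0141] F [-12.7  -3.6  10.9]
[[ 0.527 -0.194  0.828]
 [ 0.296  0.954  0.035]
 [-0.797  0.226  0.56 ]]
a scene [522.4  29.5] [ 51.6 149.9] 9.78 z 0.12 tilt [-0.048 -0.012]
a top [538.2  33.8] [ 17.9 108.4] 9.48 z 0.1197 tilt [-0.017 -0.005]
```

```bash
python3 -m pendant '[{"claw":0,"linear":[1.1,0.3,4.0],"twist":0},{"claw":0,"linear":[1.1,0.3,4.0],"twist":0},{"claw":0,"linear":[2.3,-0.1,3.3],"twist":0},{"claw":0,"linear":[2.3,-0.1,3.3],"twist":0},{"claw":0,"linear":[2.3,-0.1,3.3],"twist":0},{"claw":0,"linear":[2.3,-0.1,3.3],"twist":0},{"claw":0,"linear":[2.3,-0.1,3.3],"twist":0},{"claw":0,"linear":[2.3,-0.1,3.3],"twist":0},{"claw":0,"linear":[2.3,-0.1,3.3],"twist":0},{"claw":0,"linear":[2.3,-0.1,3.3],"twist":0}]'
python3 - <<'E'
import look
from look import *
pose();box('b','p1')
z={n:np.load(f"pics/{n}3.npz") for n in("scene","top")}
look.snapshot=lambda n:(z[n]["im"],z[n]["d"])
box('base')
E
```

```text
clock: 22.67
tool_pos: [0.5282, 0.0343, 0.0164]
orientation: [22.0, 52.9, 29.4]
force: [-8.0, -1.4, 0.9]
opening: 0.0004
t 22.67 j [  0.3  14.7 -33.8 -65.5 -18.8 -23.8] tcp [0.5282 0.0343 0.0164] F [-8.  -1.4  0.9]
[[ 0.526 -0.194  0.828]
 [ 0.296  0.955  0.035]
 [-0.797  0.226  0.559]]
b scene [561.3  36.7] [ 51.4 150.4] 9.67 z 0.12 tilt [-0.051 -0.01 ]
b top [569.8  -5. ] [48.6 60.9] 9.17 z 0.1197 tilt [-0.019  0.007]
base scene [504.8  25.9] [ 51.4 148.3] 8.75 z 0.12 tilt [-0.048 -0.011]
base top [504.4  27. ] [ 49.7 148.7] 9.24 z 0.1198 tilt [0.009 0.004]
```

Run:
```python
from h import *
for n in("scene","top"):
    z=np.load(f"pics/{n}0.npz");W=cloud(n,z["d"]);x,y,zz=W[...,0],W[...,1],W[...,2];I=z["im"].astype(int)
    a=np.deg2rad(13);c=np.array([.660,.056])
    for it in range(3):
        u=np.array([np.cos(a),np.sin(a)]);v=np.array([-u[1],u[0]]);P=W[...,:2]-c
        X=P@u;Y=P@v
        top=(zz>.024)&(zz<.036)&(X>.010)&(X<.055)&(abs(Y)<.08)
        xs=[];ys=[]
        for y0 in np.arange(-.075,.075,.01):
            k=top&(Y>y0)&(Y<=y0+.01)
            if k.sum()>3: xs.append(np.percentile(X[k],8));ys.append(y0+.005)
        s,b=np.polyfit(ys,xs,1);a-=s
    rl=(zz>.018)&(zz<.032)&(abs(X)<.02)&(abs(Y)>.06)&(abs(Y)<.11)
    yel=(I[...,0]>170)&(I[...,1]>120)&(I[...,2]<80)&(abs(zz)<.01)
    print(n,"yaw",np.rad2deg(a).round(2),"bar near X",np.round(b,4),"bar X range",np.percentile(X[top],[2,98]).round(4),"yellow X",np.percentile(X[yel],[1,99]).round(4),"Y",np.percentile(Y[yel],[1,99]).round(4),"rails inner",np.percentile(Y[rl&(Y>0)],5).round(4),np.percentile(Y[rl&(Y<0)],95).round(4))
```

```text
scene yaw 12.69 bar near X 0.0246 bar X range [0.0234 0.0358] yellow X [-0.0272  0.0074] Y [-0.0749  0.069 ] rails inner 0.0821 -0.0866
top yaw 12.83 bar near X 0.0243 bar X range [0.0235 0.036 ] yellow X [-0.0217  0.0234] Y [-0.0719  0.0735] rails inner 0.0844 -0.0838
```

```bash
python3 -m pendant '[{"claw":0,"linear":[-2.3,0,-3.3],"twist":0},{"claw":0,"linear":[-1.2,-5.8,0.7],"twist":-0.025},{"claw":0,"linear":[2.3,0,3.3],"twist":0},{"claw":0,"linear":[2.9,0,4.1],"twist":0},{"claw":0,"linear":[2.9,0,4.1],"twist":0},{"claw":0,"linear":[2.9,0,4.1],"twist":0},{"claw":0,"linear":[2.9,0,4.1],"twist":0},{"claw":0,"linear":[2.9,0,4.1],"twist":0},{"claw":0,"linear":[2.9,0,4.1],"twist":0},{"claw":0,"linear":[2.9,0,4.1],"twist":0}]'
cat >> look.py <<'E'
def rel(b,yaw):
    u=np.deg2rad(12.75);R=np.array([[np.cos(u),np.sin(u)],[-np.sin(u),np.cos(u)]]);print("box in dock frame",(R@(np.array(b)-[660,56])).round(1),"yaw",yaw-12.75)
E
python3 -c "
from look import *
pose();box('c')"
```

```text
clock: 23.6
tool_pos: [0.5646, 0.0357, 0.0178]
orientation: [20.5, 52.8, 29.2]
force: [-11.9, -3.4, 8.2]
opening: 0.0006
t 23.6 j [  2.   16.7 -30.6 -62.5 -18.2 -26.9] tcp [0.5646 0.0357 0.0178] F [-11.9  -3.4   8.2]
[[ 0.528 -0.213  0.822]
 [ 0.295  0.954  0.058]
 [-0.796  0.212  0.567]]
c scene [595.4  46.4] [ 52.  150.1] 13.01 z 0.1201 tilt [-0.044 -0.013]
c top [608.2  -3.1] [48.6 43.4] 13.87 z 0.1197 tilt [0.004 0.011]
```

```bash
python3 -m pendant '[{"claw":0,"linear":[-2.3,0.3,-3.3],"twist":0},{"claw":0,"linear":[2.1,4.6,-1.4],"twist":0},{"claw":0,"linear":[2.3,-0.3,3.3],"twist":0},{"claw":0,"linear":[2.8,-0.4,4.1],"twist":0},{"claw":0,"linear":[2.8,-0.4,4.1],"twist":0},{"claw":0,"linear":[2.8,-0.4,4.1],"twist":0},{"claw":0,"linear":[2.8,-0.4,4.1],"twist":0},{"claw":0,"linear":[2.8,-0.4,4.1],"twist":0},{"claw":0,"linear":[2.8,-0.4,4.1],"twist":0},{"claw":0,"linear":[2.8,-0.4,4.1],"twist":0}]'
python3 -c "
from look import *
pose();box('d','p2')"
```

```text
clock: 24.53
tool_pos: [0.5977, 0.0461, 0.0162]
orientation: [20.6, 52.8, 29.4]
force: [-13.9, -1.7, 9.2]
opening: -0.0
t 24.53 j [  4.4  18.9 -27.8 -59.8 -17.2 -31.6] tcp [0.5977 0.0461 0.0162] F [-13.9  -1.7   9.2]
[[ 0.527 -0.214  0.822]
 [ 0.296  0.953  0.059]
 [-0.796  0.213  0.566]]
d scene [629.7  51.8] [ 51.6 150.1] 13.34 z 0.12 tilt [-0.039 -0.011]
d top [639.2  18.5] [49.5 76.1] 13.58 z 0.1197 tilt [0.001 0.003]
```

View pics/p2_scene.png

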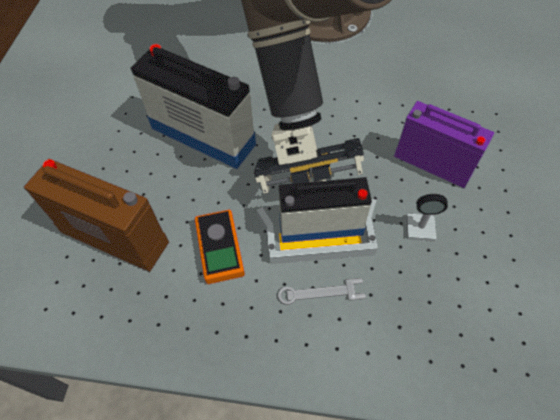

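Scene: box half over the yellow mark, inside the rails (325,215), upright. Gripper body is behind it and clear of the lens mount (430,205). About 30 mm to go.

```bash
python3 -m pendant '[{"claw":0,"linear":[2.3,-0.2,3.3],"twist":0},{"claw":0,"linear":[2.3,-0.2,3.3],"twist":0},{"claw":0,"linear":[2.3,-0.2,3.3],"twist":0},{"claw":0,"linear":[2.3,-0.2,3.3],"twist":0},{"claw":0,"linear":[2.3,-0.2,3.3],"twist":0},{"claw":0,"linear":[1.7,-0.1,2.4],"twist":0},{"claw":0,"linear":[1.2,-0.1,1.6],"twist":0},{"claw":0,"linear":[0.6,0,0.8],"twist":0},{"claw":0,"linear":[0,0,0],"twist":0},{"claw":0,"linear":[0,0,0],"twist":0}]'
python3 -c "
from look import *
pose();box('e')"
```

```text
clock: 25.47
tool_pos: [0.6237, 0.0505, 0.0162]
orientation: [20.6, 52.8, 29.3]
force: [-11.3, -1.7, 6.1]
opening: 0.0004
t 25.47 j [  5.7  20.4 -25.6 -57.3 -16.7 -35.2] tcp [0.6237 0.0505 0.0162] F [-11.3  -1.7   6.1]
[[ 0.528 -0.214  0.822]
 [ 0.296  0.953  0.058]
 [-0.796  0.213  0.566]]
e scene [655.7  56.3] [ 51.6 150.5] 13.12 z 0.12 tilt [-0.039 -0.012]
e top [661.4  31.8] [50.  95.5] 13.7 z 0.1198 tilt [0.014 0.   ]
```

```bash
python3 -m pendant '[{"claw":0,"linear":[0.6,0,0.8],"twist":0},{"claw":0,"linear":[0.6,0,0.8],"twist":0},{"claw":0,"linear":[0.6,0,0.8],"twist":0},{"claw":0,"linear":[0,0,0],"twist":0},{"claw":0,"linear":[0,0,0],"twist":0},{"claw":0,"linear":[0,0,0],"twist":0},{"claw":0,"linear":[0,0,0],"twist":0},{"claw":0,"linear":[0,0,0],"twist":0},{"claw":0,"linear":[0,0,0],"twist":0},{"claw":0,"linear":[0,0,0],"twist":0}]'
python3 -m pendant '[{"claw":0,"linear":[0.6,0,0.8],"twist":0},{"claw":0,"linear":[0,0,0],"twist":0},{"claw":0,"linear":[0,0,0],"twist":0},{"claw":0,"linear":[0,0,0],"twist":0},{"claw":0,"linear":[0,0,0],"twist":0},{"claw":0,"linear":[0,0,0],"twist":0},{"claw":0,"linear":[0,0,0],"twist":0},{"claw":0,"linear":[0,0,0],"twist":0},{"claw":0,"linear":[0,0,0],"twist":0},{"claw":0,"linear":[0,0,0],"twist":0}]'
```

```text
clock: 26.4
tool_pos: [0.626, 0.051, 0.0161]
orientation: [20.6, 52.8, 29.3]
force: [-14.3, -1.7, 10.0]
opening: 0.0001
clock: 27.23
tool_pos: [0.6263, 0.0513, 0.0159]
orientation: [20.7, 52.8, 29.4]
force: [-16.7, -3.8, 14.2]
opening: 0.0004
```

```bash
for i in 1; do python3 -m pendant '[{"claw":0,"linear":[0.6,0,0.8],"twist":0},{"claw":0,"linear":[0.6,0,0.8],"twist":0},{"claw":0,"linear":[0,0,0],"twist":0},{"claw":0,"linear":[0,0,0],"twist":0},{"claw":0,"linear":[0,0,0],"twist":0},{"claw":0,"linear":[0,0,0],"twist":0},{"claw":0,"linear":[0,0,0],"twist":0},{"claw":0,"linear":[0,0,0],"twist":0},{"claw":0,"linear":[0,0,0],"twist":0},{"claw":0,"linear":[0,0,0],"twist":0}]'; done
python3 -c "
from look import *
pose();box('f')"
```

```text
clock: 28.07
tool_pos: [0.6266, 0.0516, 0.0153]
orientation: [20.8, 52.9, 29.5]
force: [-25.4, -5.3, 18.5]
opening: 0.0003
t 28.07 j [  6.   20.7 -25.3 -56.7 -16.7 -36. ] tcp [0.6266 0.0516 0.0153] F [-25.4  -5.3  18.5]
[[ 0.525 -0.214  0.824]
 [ 0.297  0.953  0.059]
 [-0.798  0.214  0.564]]
f scene [658.3  56.7] [ 52.2 149.5] 12.72 z 0.1201 tilt [-0.036 -0.012]
f top [663.6  34.3] [49.5 99.3] 12.8 z 0.1197 tilt [0.008 0.005]
```

```bash
python3 -m pendant '[{"claw":0,"linear":[0.6,0,0.8],"twist":0},{"claw":0,"linear":[0.6,0,0.8],"twist":0},{"claw":0,"linear":[0,0,0],"twist":0},{"claw":0,"linear":[0,0,0],"twist":0},{"claw":0,"linear":[0,0,0],"twist":0},{"claw":0,"linear":[0,0,0],"twist":0},{"claw":0,"linear":[0,0,0],"twist":0},{"claw":0,"linear":[0,0,0],"twist":0},{"claw":0,"linear":[0,0,0],"twist":0},{"claw":0,"linear":[0,0,0],"twist":0}]'
python3 -m pendant '[{"claw":0,"linear":[-0.6,0,-0.8],"twist":0},{"claw":0,"linear":[-1.2,0,-1.6],"twist":0},{"claw":0,"linear":[-1.7,0,-2.4],"twist":0},{"claw":0,"linear":[-2.9,0,-4.1],"twist":0},{"claw":0,"linear":[-4.5,0,-6.3],"twist":0},{"claw":0,"linear":[-5.5,0,-7.8],"twist":0},{"claw":0,"linear":[-5.5,0,-7.8],"twist":0},{"claw":0,"linear":[-5.5,0,-7.8],"twist":0},{"claw":0,"linear":[-5.5,0,-7.8],"twist":0},{"claw":0,"linear":[-5.5,0,-7.8],"twist":0}]'
python3 -c "
from look import *
pose();box('g','p3')"
```

```text
clock: 29.0
tool_pos: [0.6267, 0.0517, 0.0149]
orientation: [20.9, 53.0, 29.6]
force: [-33.7, -9.0, 25.9]
opening: 0.0006
clock: 29.83
tool_pos: [0.5677, 0.0368, 0.0165]
orientation: [20.3, 52.6, 29.0]
force: [-0.1, 0.4, -0.1]
opening: 0.0006
t 29.83 j [  2.   17.  -30.3 -63.  -18.1 -26.4] tcp [0.5677 0.0368 0.0165] F [-0.1  0.4 -0.1]
[[ 0.53  -0.214  0.82 ]
 [ 0.294  0.954  0.058]
 [-0.795  0.211  0.569]]
g scene [658.4  56.6] [ 51.7 149.4] 13.0 z 0.1201 tilt [-0.04  -0.012]
g top [658.   58.5] [ 50. 149.] 13.29 z 0.1197 tilt [0.012 0.005]
```

Run:
```python
import cv2,numpy as np
a=cv2.imread('pics/p3_scene.png')[130:310,170:470];b=cv2.imread('pics/p3_top.png')[130:310,140:440]
cv2.imwrite('pics/c5.png',np.vstack([cv2.resize(a,(500,300),interpolation=2),cv2.resize(b,(500,300),interpolation=2)]))
```

```text
(no output)
```

View pics/c5.png

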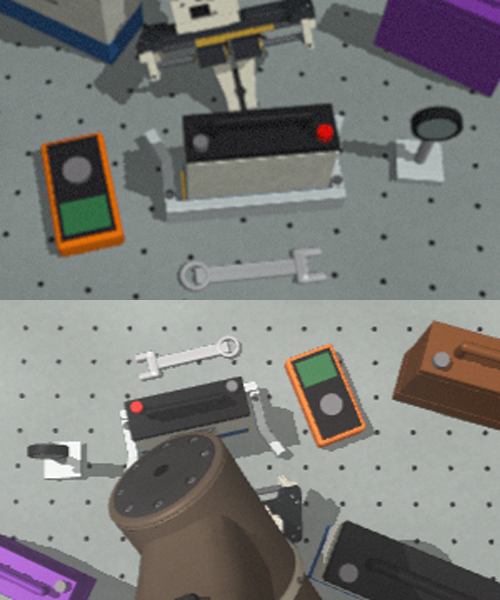

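The views show the box in the bay against the bar (top crop (265,150), lower crop (190,410)), still upright. The lens mount, meter and wrench are in place. Moving up and clear, then a last check.

```bash
python3 -m pendant '[{"claw":0,"linear":[-8,3,5],"twist":0},{"claw":0,"linear":[-8,3,5],"twist":0},{"claw":0,"linear":[-8,3,5],"twist":0},{"claw":0,"linear":[-8,3,5],"twist":0},{"claw":0,"linear":[-8,3,5],"twist":0},{"claw":0,"linear":[-8,3,5],"twist":0},{"claw":0,"linear":[-8,3,5],"twist":0},{"claw":0,"linear":[-8,3,5],"twist":0},{"claw":0,"linear":[0,0,0],"twist":0},{"claw":0,"linear":[0,0,0],"twist":0}]'
python3 - <<'E'
from look import *
pose();box('end','end')
for n in("scene","top"):
    A=np.load(f"pics/{n}0.npz");B=np.load(f"pics/end_{n}.npz")
    Wa,Wb=cloud(n,A["d"]),cloud(n,B["d"])
    for nm,(cx,cy),r,z0 in(("lens",(.605,.225),.05,.05),("meter",(.70,-.12),.085,.02),("wrench",(.76,.07),.085,.0035)):
        f=lambda W:W[(abs(W[...,0]-cx)<r)&(abs(W[...,1]-cy)<r)&(W[...,2]>z0)]
        f2=(lambda W:f(W)[(f(W)[:,0]>.735)]) if nm=="wrench" else f
        a,b=f2(Wa),f2(Wb);print(n,nm,len(a),len(b),((np.median(b,0)-np.median(a,0))*1000).round(1))
E
```

```text
clock: 30.77
tool_pos: [0.5625, 0.0441, 0.0956]
orientation: [20.3, 52.6, 29.1]
force: [-0.8, 0.0, -0.4]
opening: 0.0003
t 30.77 j [ 13.1   7.  -34.9 -39.5 -15.2 -59. ] tcp [0.5625 0.0441 0.0956] F [-0.8  0.  -0.4]
[[ 0.531 -0.215  0.82 ]
 [ 0.295  0.954  0.059]
 [-0.794  0.211  0.57 ]]
end scene [658.4  56.6] [ 52.3 149.7] 13.29 z 0.1201 tilt [-0.043 -0.012]
end top [658.   58.3] [ 49.9 148.7] 13.17 z 0.1197 tilt [0.013 0.004]
scene lens 592 591 [-0.  -0.1  0.1]
scene meter 2813 2825 [0.3 0.2 0.1]
scene wrench 956 962 [ 0.1  1.7 -0. ]
top lens 219 217 [0.  0.  0.3]
top meter 1843 1846 [ 0.1 -0.   0.1]
top wrench 526 518 [ 0.3  0.  -0.1]
```

```bash
python3 -c "
from plant import *
print(close_job())"
```

```text
the job is handed in; nothing more can be done
None
```

I pushed the smaller cream battery box into the bay until it sat against the stop bar, backed the arm clear, and handed the job in at about 31 s.

**How:** With the tool pointing straight down, the gripper's body would have hit the box before the fingers reached its base. I tilted the tool by driving the arm to its reach limit in free air. I then pushed the near face with the closed fingertips, roughly 16–29 mm above the table by geometry.

**Last checks:**
- **Against the bar:** The last pushes raised the horizontal force from about 17 to 35 N, with under 0.5 mm of tip movement.
- **Pose:** The box stayed upright, turned 0.4–0.5° from the measured bar direction. It is about 2 mm to one side of the bay's centre line.
- **Clear of everything:** After retreating, the fingers were about 60 mm behind the box, and the force readings were near zero.
- **Other objects:** The lens mount and meter read within 0.3 mm of where they started. The wrench read 0.3 mm in the top view but 1.7 mm in the scene view. I took that as measuring noise, since the robot never went near it.

**Disagreements and side effects:**
- The cameras put the box centre 1.3–1.4 mm short of the mark. That is within the 2 mm calibration error, and I trusted the stall against the bar instead.
- The fingertip may have brushed the table once, with 11 N upward on the tool, so I raised it 2 mm. Upward force also appeared in later pushes, up to 26 N during the final press.

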